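# Prise open a scrapped backup-battery unit and recover its cell blocks

### The arm

A 6-joint arm with a two-finger parallel gripper is mounted at the origin on the work surface. World frame = base frame: x ahead of the robot, y to its left, z up, the work surface at z = 0. Lengths are in m, angles in rad, forces in N, time in s.
With the tool pointing down it reaches from about 0.25 to 0.725 m from the base axis. Payload 4 kg.
Tool frame: the origin (TCP) lies on the centre line of the jaws, within the pads' length; the fingertips stand 22 mm ahead of it and the grasp point (between the pads) lies 3 mm ahead of it (bot.tip_reach is the distance from the TCP to the fingertips, in m); z points along the fingers, y is the line along which they close (so a half turn about z gives the same grasp; the last joint's range is limited). The gripper opens to 85 mm and grips with 20 to 120 N. Pads are 22 mm wide; open, the fingers measure 114 mm over their backs; the gripper's body (76 mm by 85 mm) begins 54 mm behind the grasp point. The pads swing forward as they close: fully open they stand 13 mm farther back than shut.
Start: joints at [-1.282, 0.241, 0.005, 1.335, 0, 1.571], TCP at [0.142, -0.479, 0.253] pointing down, gripper open.
Joint ranges: [-2.72, 2.72], [-1.05, 1.87], [-1.09, 1.28], [-1.99, 2.15], [-1.42, 1.44], [-3.14, 3.14]. Speed limits (rad/s): [2.79, 2.79, 3.14, 3.14, 3.14, 3.14].

### API

Orientations are given as a unit quaternion [x, y, z, w].
In Python, from workcell import bot gives the robot as it stands. The module is installed in compiled form; this text tells all that it offers.
- The arm moves only by the tool apply_moves, never from a script. Its argument "commands" is a list of rows, each a list of 4 numbers: the shift along the tool's x, y, z scaled (see below), then the turn about the tool's z scaled (see below). In form: [[tx, ty, tz, roll], ...]. A call has exactly 5 rows; each row shifts and turns the commanded pose from where the row before left it, along the tool's axes as they then stand; what a row does not reach is not made up. The controller multiplies each number of a shift by 20 mm and each number of a turn by 60 degrees. A row lasts 1/12 s, in which the tool goes at most 41.7 mm and 7.16 degrees, less where a joint would pass 70% of its speed; a pose out of reach is approached as far as the arm can. A call with a number of a shift or a turn outside -1 to 1 is refused whole. A call with a gripper value outside its range is refused whole. "claw" is the closure, from 0 (fully open) to 1 (shut), set as the call begins (left out, the last holds). The fingers move at their own pace and stop on an object; the grip force is fixed at half the most. Time passes only in rows, so rows that do not move let the fingers close, or fill a call up. It gives the time, the measured TCP pose, the force, the opening and the grip force at its end, in the units of the state.
- bot.get_obs(): the state, without advancing time (a new reading comes with each control period).
- bot.camera(name): name is "side" or "top"; returns a dict with "image" (384x512x3 uint8, blue, green, red), "camera_matrix" (3x3 intrinsics, pixels), "k1" (the pictures are not rectified: a ray, as slopes to the right and down, at radius r is drawn at 1 + k1 r^2 times it, then the intrinsics apply), "R" (3x3) and "t" (3): a world point X has camera coordinates R X + t. Camera axes: x right, y down, z forward; pixel columns grow to the right and rows downward; lengths in m; the calibration is good to about 2 mm. A picture is of the moment at which its call begins. There is no depth.
- bot.job_done(): hands the job in; it is judged then, once.
The state is a dict: "clock": time; "joint_pos": joint angles; "joint_vel": joint speeds; "tau": joint torques, N m; "eef_pos": TCP position; "tool_rot": TCP orientation; "ft_force": force on the tool from outside, world axes, zero at the start; "ft_torque": the same for the moment, N m; "grip_width": finger opening in m; "grasp_force": force on a finger pad.
Only numpy, scipy, OpenCV 4.12 (cv2) and the standard library are available. Lean on these libraries where they do the work, as an engineer would, in place of code of your own. Each camera call takes 0.05 s, during which the arm holds its last target. There are 200 camera calls.

### The job

Use the pry tool to lever up the closed cover of the backup-battery unit, blade in the notch, and swing the cover right back until it stands open. Take every cell block out of its bays and lay them all in the grey recovery tray, each resting on the tray floor, none on end or on top of another; then shut the cover fully and leave the pry tool lying flat on the blue rubber mat. Do not disturb the phone, the screwdriver or the jar.

Things in the scene. Friction and masses are not known exactly. Their poses are not given: they have to be found in the camera images.
- unit: backup-battery unit, fixed: dark steel open-topped case 154 (its x) x 244 (its y) x 62 mm high, walls 5 mm, inner floor 6 mm up; origin at the centre of its underside, z up. Its +x edge carries the cover's hinge; the pry notch is in its -x wall. Inside are six bays at x +-29 mm, y -74, 0 and 74 mm, marked off by ribs that rise to 14 mm above the underside; a bay may be empty
- unit_notch (a point): centre of the pry notch's mouth, in the outer face of the unit's -x wall, 56 mm above its underside: an opening 60 mm wide (along the unit's y) and 12 mm high, from 50 mm up to the top of the wall at 62 mm, with the cover's underside at 63 mm above it
- cover (a joint): angle of the unit's plain aluminium cover (154 x 244 x 6 mm, 0.35 kg, no handle) about its hinge: 0 shut, grows as its -x edge rises, stop at 2.0 rad (leaning back past upright). The hinge is stiff (0.45 N m), so the cover stays where it is left
- cover_hinge (a point): middle of the cover's hinge line (which runs along the unit's y), at the unit's +x edge, 62 mm above its underside; moves with the unit only. With the cover shut its underside is 1 mm and its top 7 mm above this line
- cover_edge (a point): middle of the cover's free edge, at half its thickness, 154 mm from the hinge line
- block0: cell block (one of four to six present): black and grey box 24 (its x) x 66 (its y) x 36 mm (its z), 0.14 kg, brass contacts on its top; origin at its centre. Starts upright in a bay of the unit, its centre 24 mm above the unit's underside; None if absent
- block1: cell block (one of four to six present): black and grey box 24 (its x) x 66 (its y) x 36 mm (its z), 0.14 kg, brass contacts on its top; origin at its centre. Starts upright in a bay of the unit, its centre 24 mm above the unit's underside; None if absent
- block2: cell block (one of four to six present): black and grey box 24 (its x) x 66 (its y) x 36 mm (its z), 0.14 kg, brass contacts on its top; origin at its centre. Starts upright in a bay of the unit, its centre 24 mm above the unit's underside; None if absent
- block3: cell block (one of four to six present): black and grey box 24 (its x) x 66 (its y) x 36 mm (its z), 0.14 kg, brass contacts on its top; origin at its centre. Starts upright in a bay of the unit, its centre 24 mm above the unit's underside; None if absent
- block4: cell block (one of four to six present): black and grey box 24 (its x) x 66 (its y) x 36 mm (its z), 0.14 kg, brass contacts on its top; origin at its centre. Starts upright in a bay of the unit, its centre 24 mm above the unit's underside; None if absent
- block5: cell block (one of four to six present): black and grey box 24 (its x) x 66 (its y) x 36 mm (its z), 0.14 kg, brass contacts on its top; origin at its centre. Starts upright in a bay of the unit, its centre 24 mm above the unit's underside; None if absent
- tray: recovery tray, fixed: grey plastic open box 240 (its x) x 170 (its y) x 30 mm high, walls and floor 4 mm; origin at the centre of its underside
- mat: blue rubber tool mat, fixed: 240 (its x) x 90 (its y) x 4 mm; origin at the centre of its underside
- prytool: pry tool: flat black handle 115 x 34 x 20 mm thick with orange bands and a thin steel blade 75 x 24 x 3 mm at half the handle's thickness, 0.09 kg. Origin on the tool's axis, in the handle 30 mm behind its front end (85 mm from its back end); x points to the blade's tip, y across the width, z across the thickness. Starts flat on the mat, axis 14 mm above the table
- prytool_tip (a point): middle of the blade's tip, 105 mm ahead of the tool's origin along its x
- phone: bystander: phone 72 x 150 x 10 mm lying on the bench, origin at the centre of its underside
- screwdriver: bystander: screwdriver 190 mm long with a red handle, lying on the bench
- jar: bystander: clear jar 60 mm across, 70 mm high, origin at the centre of its underside
Not all that is in view belongs to the job. What is shaped like the prytool but green, white or yellow is not meant.

How it is judged:
By the outcome, as a careful person would: the job done as asked, in the order asked, and still so for the second after the job is handed in, with the robot touching nothing.
Of block0, block1, block2, block3, block4, block5 only 4 to 6 are there at a start; the rules pass over those that are not, and their reading is None.
At some moment in a run one of prytool may be knocked a few centimetres aside while the robot is not near it.
Once in a run the grip may slacken for a moment while it holds something.
It also fails if it takes over 210 s, if anything falls off the work surface, if the arm or the gripper's body presses on something with over 40 N, if the wrist force passes 120 N, or if a joint passes its speed limit or range.

## Working session

There is one attempt and no reset: what is moved stays moved. The work goes in short steps, Python scripts to look and compute and a tool call to move; the robot and the scene stay as the last step left them, time stands still between calls to the robot, and variables do not carry over. Pictures are saved under pics/ and viewed, at most 14 in all, crops included, and the job is handed in when it is done.

Besides the shell and the picture viewer there is one more tool, called as name(argument=value, ...), one argument or row to a line, values as JSON. apply_moves: Moves the arm, as the interface text tells. Shifts and turns lie within -1 to 1; 1 stands for 20 mm of shift or 60 degrees of turn. Its arguments: {"type":"object","properties":{"commands":{"type":"array","items":{"type":"array","items":{"type":"number","minimum":-1,"maximum":1}}},"claw":{"type":"number"}},"required":["commands"]}

```bash
mkdir -p pics; ls
python3 - <<'E'
from workcell import bot
import cv2,numpy as np
for n in("top","side"):
    c=bot.camera(n); cv2.imwrite(f"pics/{n}0.png",cv2.resize(c["image"],(800,600),interpolation=cv2.INTER_CUBIC))
    cv2.imwrite(f"raw_{n}0.png",c["image"])
    print(n,c["camera_matrix"].tolist(),c["k1"],np.round(c["R"],4).tolist(),c["t"], -c["R"].T@c["t"])
print(bot.get_obs(),bot.tip_reach)
E
```

```text
pics
top [[427.0364681427591, 0.0, 255.47980578746095], [0.0, 427.0364681427591, 197.9214513970115], [0.0, 0.0, 1.0]] 0.015389774538875649 [[-0.0252, -0.9994, -0.0245], [-0.9918, 0.028, -0.125], [0.1256, 0.0212, -0.9919]] [0.09359638 0.48800673 1.27539638] [0.32614057 0.05281597 1.32830327]
side [[392.61389682699064, 0.0, 247.3216218131149], [0.0, 392.61389682699064, 189.1803470242665], [0.0, 0.0, 1.0]] -0.06369177216839046 [[-0.6909, -0.7229, -0.0059], [-0.5062, 0.4895, -0.71], [0.5162, -0.4876, -0.7042]] [0.41035158 0.28239461 0.96633124] [-0.07233064  0.62956296  0.88337419]
{'clock': 0.1, 'joint_pos': array([-1.28202113e+00,  2.41304005e-01,  3.88892422e-03,  1.33520963e+00,
       -3.24289838e-05,  1.57080007e+00]), 'joint_vel': array([-0.00022789, -0.00159052,  0.00387482,  0.00045473, -0.00349369,
        0.00052899]), 'tau': array([-2.84715843e-04, -3.73138046e+01,  2.53010166e+01,  1.08507858e-02,
       -2.49218289e-05, -5.78430530e-06]), 'eef_pos': array([ 0.14223393, -0.47880619,  0.25253018]), 'tool_rot': array([ 9.89594061e-01,  1.43884530e-01, -1.47586933e-04, -9.02343458e-04]), 'ft_force': array([-0.09094982, -0.13685712,  0.04240373]), 'ft_torque': array([0.00321447, 0.04141646, 0.02688426]), 'grasp_force': 0.0, 'grip_width': 0.08562794220249552} 0.022
```

View pics/top0.png

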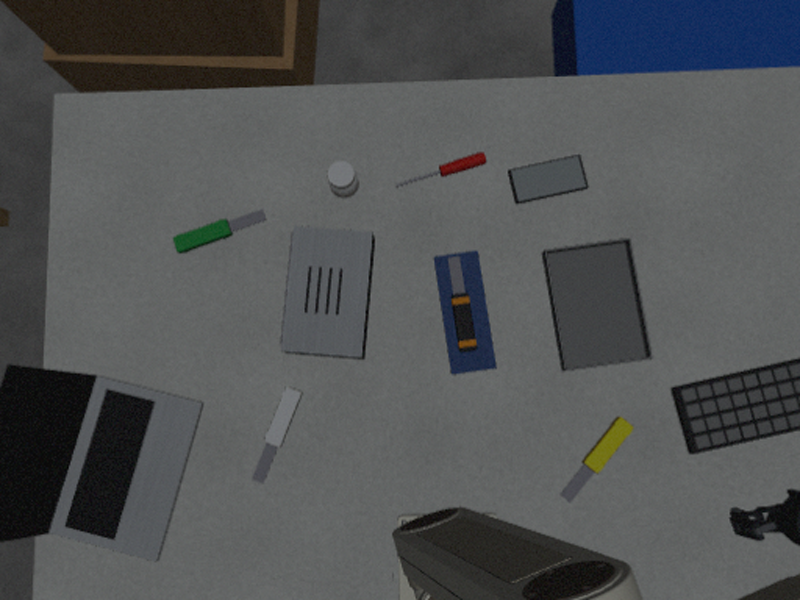

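View pics/side0.png

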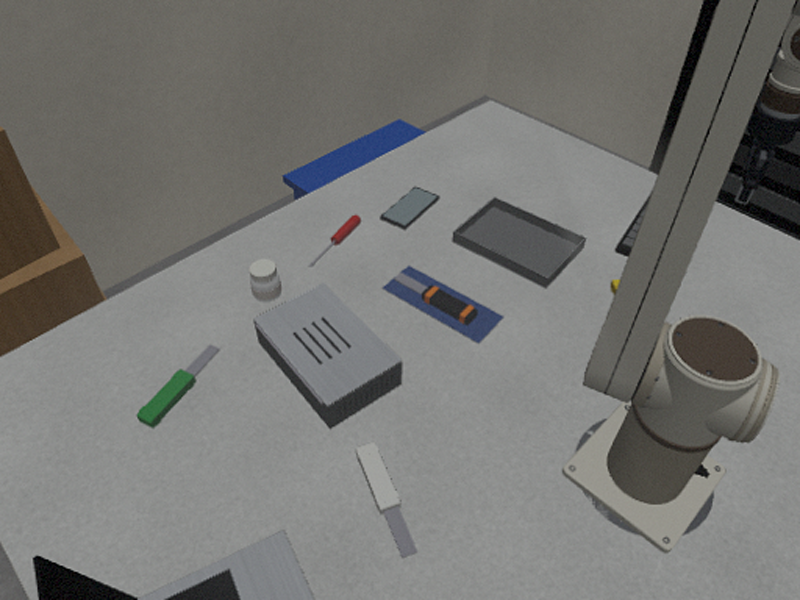

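```bash
cat > h.py <<'E'
import cv2,numpy as np
from workcell import bot
def ray(c,px):
    K=c["camera_matrix"]; d=(np.atleast_2d(np.float64(px))-K[:2,2])/K[0,0]; u=d.copy()
    for _ in range(8): u=d/(1+c["k1"]*(u**2).sum(1,keepdims=True))
    return -c["R"].T@c["t"], np.c_[u,np.ones(len(u))]@c["R"]
def onz(c,px,z):
    o,d=ray(c,px); return (o+d*((z-o[2])/d[:,2:3]))[:,:2]
def proj(c,X):
    p=np.atleast_2d(X)@c["R"].T+c["t"]; u=p[:,:2]/p[:,2:]; u=u*(1+c["k1"]*(u**2).sum(1,keepdims=True))
    return u*c["camera_matrix"][0,0]+c["camera_matrix"][:2,2]
def crop(im,x0,y0,w,h,W,H): return cv2.resize(im[y0:y0+h,x0:x0+w],(W,H),interpolation=cv2.INTER_CUBIC)
def rect(c,mask,z,hull=True):
    cs=cv2.findContours(mask.astype(np.uint8),cv2.RETR_EXTERNAL,cv2.CHAIN_APPROX_NONE)[0]
    k=max(cs,key=cv2.contourArea)[:,0]; p=onz(c,k,z).astype(np.float32)
    return cv2.minAreaRect(p),cv2.boxPoints(cv2.minAreaRect(p)),k
E
python3 - <<'E'
from h import *
s=cv2.imread("raw_side0.png");t=cv2.imread("raw_top0.png")
g=lambda a:cv2.convertScaleAbs(a,alpha=1.8)
a=crop(g(s),150,175,120,100,400,333);b=crop(g(t),170,135,100,100,400,400)
d=crop(g(t),270,140,150,105,400,280)
im=np.zeros((600,800,3),np.uint8)
im[:300,:400]=crop(g(s),155,178,110,100,400,300);im[:300,400:]=crop(g(t),170,138,100,100,400,300)
im[300:,:400]=crop(g(t),270,150,60,100,400,300);im[300:,400:]=crop(g(t),335,145,90,100,400,300)
cv2.imwrite("pics/m1.png",im)
c=bot.camera("top");hsv=cv2.cvtColor(c["image"],cv2.COLOR_BGR2HSV);H,S,V=cv2.split(hsv)
m=(H>100)&(H<130)&(S>90);m[:100]=0
print("mat",rect(c,cv2.morphologyEx(m.astype(np.uint8),cv2.MORPH_CLOSE,np.ones((25,25))),.004)[:2])
o=(H>5)&(H<22)&(S>150)&(V>90);o[:100]=0;o[:, :270]=0;o[:,330:]=0
n,l,st,ce=cv2.connectedComponentsWithStats(o.astype(np.uint8));print(st[1:],onz(c,ce[1:],.024))
print("V samples cover,table,tray:",V[200,200],V[330,230],V[200,385],V[190,240])
E
```

```text
mat (((0.23795869946479797, 0.7306245565414429), (0.33242475986480713, 0.2991086542606354), 0.48416584730148315), array([[0.07048848, 0.87876904],
       [0.07301602, 0.579671  ],
       [0.40542892, 0.5824801 ],
       [0.40290138, 0.8815781 ]], dtype=float32))
[[289 190  11   5  40]
 [294 217  11   5  39]] [[ 0.5067584  -0.03954889]
 [ 0.42243913 -0.05001028]]
V samples cover,table,tray: 94 102 70 103
```

View pics/m1.png

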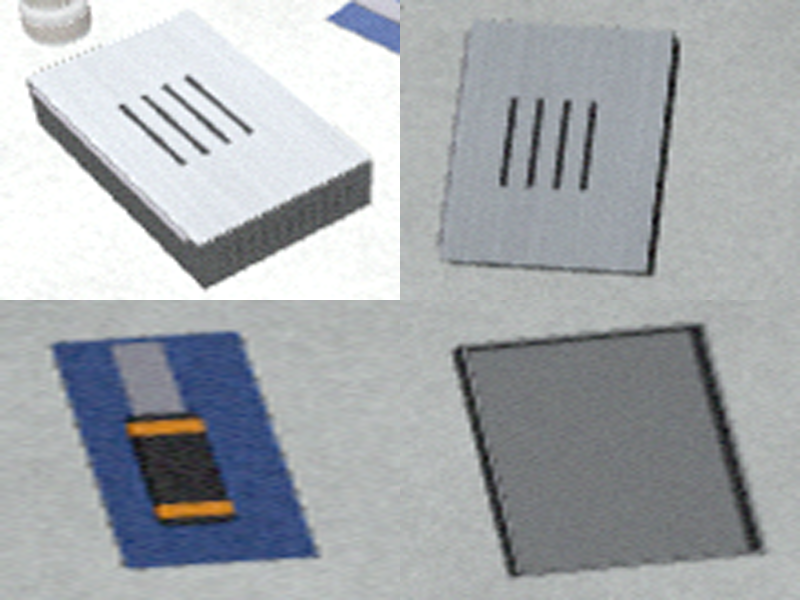

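Run:
```python
from h import *
c=bot.camera("top");s=bot.camera("side")
def fit(name,px,z,cc=c):
    p=onz(cc,px,z).astype(np.float32); r=cv2.minAreaRect(p); 
    e=np.roll(p,-1,0)-p; print(name,"ctr",p.mean(0).round(4),"edges",np.linalg.norm(e,axis=1).round(3),"ang",np.degrees(np.arctan2(e[:,1],e[:,0])).round(1))
fit("cover",[(187.5,144.7),(238.7,148.7),(232,228),(180.5,224.7)],.069)
fit("tray",[(347.8,160.7),(403.2,153.3),(416.5,228.3),(360.4,236.7)],.03)
fit("mat",[(277.8,164.3),(306,160.7),(317.7,234.3),(288.75,239.3)],.004)
S=lambda x,y:(155+x*.275,178+y/3)
fit("coverS",[S(192,12),S(370,160),S(198,243),S(30,82)],.069,s)
# tool handle mask
im=c["image"];H,Sa,V=cv2.split(cv2.cvtColor(im,cv2.COLOR_BGR2HSV))
b=(V<45);b[:160]=0;b[245:]=0;b[:,:282]=0;b[:,:]&=True;b[:,312:]=0
o=(H>5)&(H<22)&(Sa>150)&(V>90);o[:160]=0;o[:,:282]=0;o[:,312:]=0
r=rect(c,cv2.morphologyEx((b|o).astype(np.uint8),cv2.MORPH_CLOSE,np.ones((3,3))),.024);print("handle",r[0],r[1])
bl=(Sa<60)&(V>70)
sub=np.zeros_like(bl);sub[160:192,282:305]=bl[160:192,282:305];sub&= True
g=lambda a:np.uint8(255*np.clip(a/110.,0,1)**.6)
A=crop(g(s["image"]),155,195,110,90,800,600);
cv2.imwrite("pics/e.png",np.hstack([cv2.resize(A,(500,500)),crop(g(im),225,140,20,95,300,500)]))
```

```text
cover ctr [0.5252 0.2158] edges [0.156 0.24  0.153 0.243] ang [-96.3 174.1  84.8  -5.2]
tray ctr [ 0.4907 -0.3041] edges [0.171 0.232 0.17  0.235] ang [ -84.  -174.1   97.1    6.2]
mat ctr [ 0.486  -0.0497] edges [0.09  0.234 0.09  0.238] ang [ -84.3 -173.4   98.3    6.3]
coverS ctr [0.519  0.2189] edges [0.239 0.149 0.234 0.153] ang [173.3  82.7  -5.7 -95.3]
handle ((0.46308672428131104, -0.04394383355975151), (0.11423563212156296, 0.03587918356060982), 7.003032207489014) [[ 0.4042078  -0.03310199]
 [ 0.40858224 -0.0687135 ]
 [ 0.5219656  -0.05478568]
 [ 0.51759124 -0.01917417]]
```

View pics/e.png

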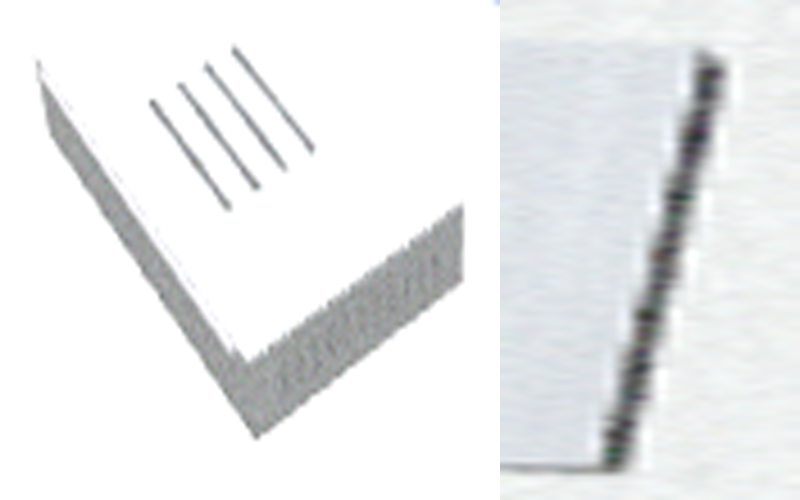

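The -y wall (top view, around pixel (235,190)) must carry the notch, since the side view shows the +y long wall solid. Of the four pry-shaped things in the top view (green (220,230), white (278,435), yellow (598,458), black with orange bands on the mat (462,315)), the last is the one meant, and the crop confirms its black handle and orange bands.

apply_moves(
  commands=[
    [0, 0, 0, -0.119],
    [0, 0, 0, -0.119],
    [0, 0, 0, -0.119],
    [0, 0, 0, -0.119],
    [0, 0, 0, -0.119],
  ],
  claw=0,
)

```text
clock: 0.67
eef_pos: [0.1424, -0.4792, 0.2531]
tool_rot: [0.896, 0.443, 0.0, -0.0]
ft_force: [-0.7, -0.2, 0.4]
grip_width: 0.0851
grasp_force: 0.0
```

apply_moves(
  commands=[
    [0, 0, 0, -0.119],
    [0, 0, 0, -0.119],
    [0, 0, 0, -0.119],
    [0, 0, 0, -0.119],
    [0, 0, 0, -0.119],
  ],
)

```text
clock: 1.08
eef_pos: [0.1424, -0.4792, 0.2531]
tool_rot: [0.718, 0.697, 0.0, -0.0]
ft_force: [0.3, 0.0, 0.7]
grip_width: 0.0855
grasp_force: 0.0
```

apply_moves(
  commands=[
    [0, 0, 0, -0.119],
    [0, 0, 0, -0.119],
    [0, 0, 0, -0.119],
    [0, 0, 0, -0.119],
    [0, 0, 0, -0.119],
  ],
)

```text
clock: 1.5
eef_pos: [0.1424, -0.4792, 0.2532]
tool_rot: [0.469, 0.883, 0.0, -0.0]
ft_force: [-0.5, -0.6, -0.7]
grip_width: 0.0856
grasp_force: 0.0
```

apply_moves(
  commands=[
    [0, 0, 0, -0.119],
    [0, 0, 0, -0.119],
    [0, 0, 0, -0.119],
    [0, 0, 0, -0.119],
    [0, 0, 0, -0.119],
  ],
)

```text
clock: 1.92
eef_pos: [0.1423, -0.4792, 0.2531]
tool_rot: [0.176, 0.984, 0.0, -0.0]
ft_force: [0.2, -0.1, -0.0]
grip_width: 0.0857
grasp_force: 0.0
```

apply_moves(
  commands=[
    [0, 0, 0, -0.119],
    [0, 0, 0, -0.119],
    [0, 0, 0, -0.119],
    [0, 0, 0, -0.119],
    [0, 0, 0, 0],
  ],
)

```text
clock: 2.33
eef_pos: [0.1424, -0.4792, 0.2531]
tool_rot: [-0.07, 0.998, 0.0, -0.0]
ft_force: [0.0, -0.3, -1.6]
grip_width: 0.0852
grasp_force: 0.0
```

```bash
cat >> h.py <<'E'
from scipy.spatial.transform import Rotation as Ro
def yaw(o=None):
    o=o or bot.get_obs(); x=Ro.from_quat(o["tool_rot"]).as_matrix()[:,0]; return np.degrees(np.arctan2(x[1],x[0]))%360
def go(x,y,z,ya,cur=None):
    "shift in scaled units (total) along tool axes now, roll units; cur=(x,y,z,yaw) optional"
    o=bot.get_obs(); p=o["eef_pos"];a=yaw(o)
    if cur: p=np.array(cur[:3]);a=cur[3]
    r=np.radians(a); d=np.array([x,y,z])-p
    dy=(ya-a+180)%360-180
    t=np.array([d[0]*np.cos(r)+d[1]*np.sin(r), d[0]*np.sin(r)-d[1]*np.cos(r), -d[2]])/.02
    print("to",(x,y,z,ya),"units xyz",t.round(2),"roll",round(-dy/60,3))
E
python3 - <<'E'
from h import *
o=bot.get_obs();print(o["clock"],o["eef_pos"],yaw(o),o["joint_pos"].round(2))
go(.498,-.040,.12,187)
c=bot.camera("top");cv2.imwrite("pics/t2.png",crop(c["image"],260,140,180,135,800,600))
im=c["image"];H,Sa,V=cv2.split(cv2.cvtColor(im,cv2.COLOR_BGR2HSV))
o=(H>5)&(H<22)&(Sa>150)&(V>90);o[:140]=0;o[:,:270]=0;o[:,330:]=0
n,l,st,ce=cv2.connectedComponentsWithStats(o.astype(np.uint8));print(st[1:],onz(c,ce[1:],.024))
E
```

```text
2.3333 [ 0.14235117 -0.47917807  0.25313892] 188.0179698485402 [-1.28  0.24  0.    1.34 -0.   -1.42]
to (0.498, -0.04, 0.12, 187) units xyz [-20.67  19.26   6.66] roll 0.017
[[290 190  10   5  39]
 [294 217  11   5  41]] [[ 0.50675815 -0.03997434]
 [ 0.4224538  -0.0500337 ]]
```

apply_moves(
  commands=[
    [-0.95, 0.87, 0.1, 0.017],
    [-0.95, 0.87, 0.1, 0],
    [-0.95, 0.87, 0.1, 0],
    [-0.95, 0.87, 0.1, 0],
    [-0.95, 0.87, 0.1, 0],
  ],
)

```text
clock: 2.8
eef_pos: [0.2264, -0.3803, 0.2432]
tool_rot: [-0.058, 0.998, -0.0, 0.0]
ft_force: [0.3, -0.7, 0.1]
grip_width: 0.0855
grasp_force: 0.0
```

apply_moves(
  commands=[
    [-0.95, 0.87, 0.3, 0],
    [-0.95, 0.87, 0.3, 0],
    [-0.95, 0.87, 0.3, 0],
    [-0.95, 0.87, 0.3, 0],
    [-0.95, 0.87, 0.3, 0],
  ],
)

```text
clock: 3.22
eef_pos: [0.3105, -0.2824, 0.2132]
tool_rot: [-0.058, 0.998, -0.0, 0.0]
ft_force: [0.3, 0.0, 0.7]
grip_width: 0.0853
grasp_force: 0.0
```

apply_moves(
  commands=[
    [-0.95, 0.87, 0.3, 0],
    [-0.95, 0.87, 0.3, 0],
    [-0.95, 0.87, 0.3, 0],
    [-0.95, 0.87, 0.3, 0],
    [-0.95, 0.87, 0.3, 0],
  ],
)

```text
clock: 3.63
eef_pos: [0.3944, -0.1846, 0.1831]
tool_rot: [-0.058, 0.998, -0.0, 0.0]
ft_force: [-0.2, 0.3, -1.1]
grip_width: 0.0856
grasp_force: 0.0
```

apply_moves(
  commands=[
    [-0.95, 0.87, 0.3, 0],
    [-0.95, 0.87, 0.3, 0],
    [-0.95, 0.87, 0.3, 0],
    [-0.95, 0.87, 0.3, 0],
    [-0.95, 0.87, 0.3, 0],
  ],
)

```text
clock: 4.05
eef_pos: [0.4783, -0.0868, 0.153]
tool_rot: [-0.058, 0.998, -0.0, 0.0]
ft_force: [0.1, 0.2, -0.4]
grip_width: 0.085
grasp_force: 0.0
```

apply_moves(
  commands=[
    [-0.95, 0.87, 0.3, 0],
    [-0.95, 0.87, 0.3, 0],
    [0, 0, 0, 0],
    [0, 0, 0, 0],
    [0, 0, 0, 0],
  ],
)

```text
clock: 4.47
eef_pos: [0.5107, -0.0489, 0.1411]
tool_rot: [-0.059, 0.998, -0.0, -0.001]
ft_force: [0.1, -0.3, 1.0]
grip_width: 0.0854
grasp_force: 0.0
```

Run:
```python
from h import *
o=bot.get_obs();print(o["clock"],o["eef_pos"],yaw(o),o["joint_pos"].round(2))
go(.503,-.040,.027,187)
```

```text
4.4667 [ 0.5106706  -0.04889619  0.14109561] 186.80715719172343 [-0.1   0.34 -0.16  1.07 -0.   -0.21]
to (0.503, -0.04, 0.027, 187) units xyz [0.33 0.49 5.7 ] roll -0.003
```

apply_moves(
  commands=[
    [0.17, 0.25, 0.7, 0],
    [0.16, 0.24, 0.7, 0],
    [0, 0, 0.7, 0],
    [0, 0, 0.7, 0],
    [0, 0, 0.7, 0],
  ],
)

```text
clock: 4.88
eef_pos: [0.5029, -0.041, 0.0713]
tool_rot: [-0.059, 0.998, -0.0, 0.0]
ft_force: [0.0, -0.2, 0.1]
grip_width: 0.0855
grasp_force: 0.0
```

apply_moves(
  commands=[
    [0, 0, 0.7, 0],
    [0, 0, 0.7, 0],
    [0, 0, 0.45, 0],
    [0, 0, 0.3, 0],
    [0, 0, 0, 0],
  ],
)

```text
clock: 5.3
eef_pos: [0.5023, -0.0405, 0.0275]
tool_rot: [-0.059, 0.998, 0.0, -0.001]
ft_force: [0.2, 0.7, -0.1]
grip_width: 0.0851
grasp_force: 0.0
```

apply_moves(
  commands=[
    [0, 0, 0, 0],
    [0, 0, 0, 0],
    [0, 0, 0, 0],
    [0, 0, 0, 0],
    [0, 0, 0, 0],
  ],
  claw=1,
)

```text
clock: 5.72
eef_pos: [0.5043, -0.0399, 0.0293]
tool_rot: [-0.06, 0.998, -0.0, 0.001]
ft_force: [0.3, 0.5, 0.6]
grip_width: 0.0326
grasp_force: 60.3
```

apply_moves(
  commands=[
    [0, 0, 0, 0],
    [0, 0, 0, 0],
    [0, 0, 0, 0],
    [0, 0, 0, 0],
    [0, 0, 0, 0],
  ],
)

```text
clock: 6.13
eef_pos: [0.5043, -0.0399, 0.0292]
tool_rot: [-0.06, 0.998, -0.0, 0.001]
ft_force: [0.4, -0.5, 5.5]
grip_width: 0.0323
grasp_force: 61.2
```

apply_moves(
  commands=[
    [0, 0, -0.5, 0],
    [0, 0, -1, 0],
    [0, 0, -1, 0],
    [0, 0, -1, 0],
    [0, 0, 0, 0],
  ],
)

```text
clock: 6.55
eef_pos: [0.506, -0.0401, 0.1023]
tool_rot: [-0.06, 0.998, -0.0, 0.003]
ft_force: [0.3, 0.9, -0.4]
grip_width: 0.0326
grasp_force: 60.4
```

Run:
```python
from h import *
o=bot.get_obs();print(o["clock"],o["eef_pos"],yaw(o))
a=84.2+180; ux=np.array([.101,.995]); n=np.array([.5152,.140])
for s in(-.150,):
    q=n+ux*s; go(q[0],q[1],.10,a)
c=bot.camera("side");cv2.imwrite("pics/s3.png",crop(c["image"],150,120,200,150,800,600))
```

```text
6.55 [ 0.50595364 -0.04006031  0.10229895] 186.88874124243227
to (np.float64(0.50005), np.float64(-0.00924999999999998), 0.1, 264.2) units xyz [0.11 1.56 0.11] roll -1.289
```

View pics/s3.png

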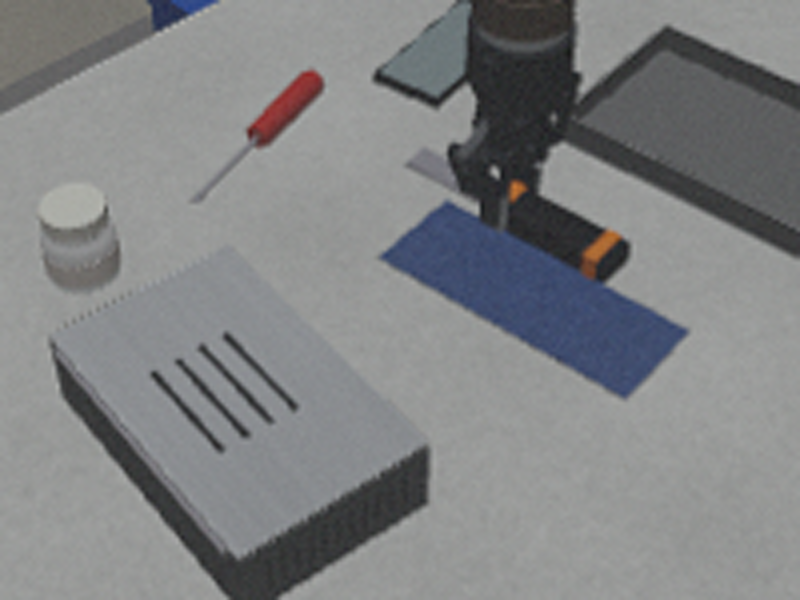

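apply_moves(
  commands=[
    [0.05, 0.5, 0, 0],
    [0.05, 0.5, 0, 0],
    [0, 0.5, 0, 0],
    [0, 0, 0, -0.119],
    [0, 0, 0, -0.119],
  ],
)

```text
clock: 7.02
eef_pos: [0.4965, -0.0086, 0.0971]
tool_rot: [-0.188, 0.982, 0.0, -0.001]
ft_force: [-0.3, -0.2, -1.2]
grip_width: 0.0326
grasp_force: 60.4
```

apply_moves(
  commands=[
    [0, 0, 0, -0.119],
    [0, 0, 0, -0.119],
    [0, 0, 0, -0.119],
    [0, 0, 0, -0.119],
    [0, 0, 0, -0.119],
  ],
)

```text
clock: 7.43
eef_pos: [0.4966, -0.0091, 0.0971]
tool_rot: [-0.479, 0.878, 0.001, -0.001]
ft_force: [-1.1, 0.9, -1.8]
grip_width: 0.0325
grasp_force: 60.4
```

apply_moves(
  commands=[
    [0, 0, 0, -0.119],
    [0, 0, 0, -0.119],
    [0, 0, 0, -0.119],
    [0, 0, 0, -0.099],
    [0, 0, 0, 0],
  ],
)

```text
clock: 7.85
eef_pos: [0.4967, -0.0092, 0.0972]
tool_rot: [-0.672, 0.741, 0.001, -0.001]
ft_force: [0.1, 0.4, -0.4]
grip_width: 0.0322
grasp_force: 60.4
```

apply_moves(
  commands=[
    [0, 0, 0.4, 0],
    [0, 0, 0.4, 0],
    [0, 0, 0.4, 0],
    [0, 0, 0.2, 0],
    [0, 0, 0, 0],
  ],
)

```text
clock: 8.27
eef_pos: [0.4964, -0.0103, 0.0685]
tool_rot: [-0.67, 0.742, 0.001, -0.001]
ft_force: [-0.8, 0.2, -0.5]
grip_width: 0.0328
grasp_force: 60.4
```

Run:
```python
from h import *
o=bot.get_obs();print(o["clock"],o["eef_pos"],yaw(o),o["grip_width"])
c=bot.camera("top");s=bot.camera("side")
r=np.radians(yaw(o)-180); p=o["eef_pos"]; tip=p+[.093*np.cos(r),.093*np.sin(r),-.0152]
print(tip,proj(c,tip),proj(s,tip))
go(.5152-.101*.093,.140-.995*.093,.0712,264.2)
cv2.imwrite("pics/m4.png",np.hstack([crop(c["image"],210,130,80,120,400,600),crop(s["image"],190,150,80,120,400,600)]))
```

```text
8.2667 [ 0.49640904 -0.01026274  0.06848972] 264.1900088583033 0.03284877256583958
[0.50582341 0.08225952 0.05328972] [[254.60141655 191.95157853]] [[247.69754272 199.00689744]]
to (0.505807, 0.04746500000000002, 0.0712, 264.2) units xyz [-2.92 -0.12 -0.07] roll -0.0
```

View pics/m4.png

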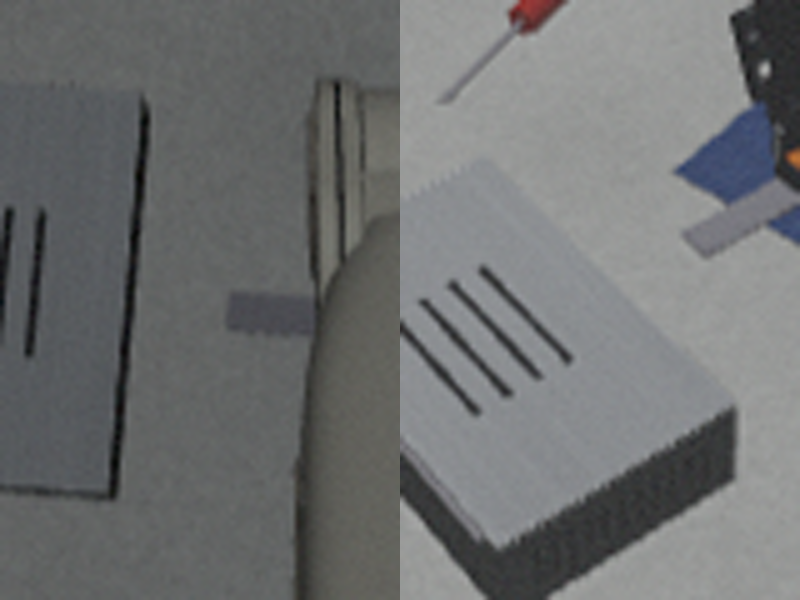

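apply_moves(
  commands=[
    [-0.7, -0.06, -0.1, 0],
    [-0.7, -0.06, 0, 0],
    [-0.7, 0, 0, 0],
    [-0.5, 0, 0, 0],
    [0, 0, 0, 0],
  ],
)

```text
clock: 8.78
eef_pos: [0.5061, 0.0427, 0.0727]
tool_rot: [-0.671, 0.741, -0.0, 0.001]
ft_force: [0.1, -0.6, -0.1]
grip_width: 0.0323
grasp_force: 60.4
```

apply_moves(
  commands=[
    [-0.3, 0, 0, 0],
    [-0.3, 0, 0, 0],
    [-0.3, 0, 0, 0],
    [-0.3, 0, 0, 0],
    [0, 0, 0, 0],
  ],
)

```text
clock: 9.2
eef_pos: [0.5081, 0.0659, 0.0723]
tool_rot: [-0.671, 0.742, 0.0, 0.0]
ft_force: [0.1, 0.3, -1.1]
grip_width: 0.0324
grasp_force: 60.4
```

Run:
```python
from h import *
o=bot.get_obs();print(o["eef_pos"],o["ft_force"],yaw(o),o["grip_width"])
```

```text
[0.50805826 0.06593338 0.07233213] [ 0.10505443  0.31301044 -1.11674155] 264.2781217386416 0.032391527527079585
```

apply_moves(
  commands=[
    [0, 0, -0.3, 0],
    [0, 0, -0.3, 0],
    [-0.1, 0, -0.4, 0],
    [-0.1, 0, -0.4, 0],
    [0, 0, 0, 0],
  ],
)

```text
clock: 9.62
eef_pos: [0.5085, 0.0684, 0.1018]
tool_rot: [-0.67, 0.742, -0.001, -0.0]
ft_force: [-0.9, -2.2, -4.0]
grip_width: 0.0326
grasp_force: 60.3
```

apply_moves(
  commands=[
    [-0.2, 0, -0.36, 0],
    [-0.2, 0, -0.36, 0],
    [-0.2, 0, -0.36, 0],
    [0, 0, 0, 0],
    [0, 0, 0, 0],
  ],
)

```text
clock: 10.03
eef_pos: [0.5102, 0.0819, 0.1229]
tool_rot: [-0.671, 0.742, -0.0, 0.001]
ft_force: [0.0, -1.4, -1.8]
grip_width: 0.033
grasp_force: 40.7
```

Run:
```python
from h import *
o=bot.get_obs();print(o["eef_pos"],o["ft_force"],o["ft_torque"],yaw(o),o["grip_width"])
s=bot.camera("side");cv2.imwrite("pics/s5.png",crop(s["image"],140,120,160,150,640,600))
```

```text
[0.51023191 0.08189497 0.12290696] [ 0.03227896 -1.3728142  -1.76106686] [-0.36920379  0.03528509 -0.0439073 ] 264.2729080556675 0.0330346297154557
```

View pics/s5.png

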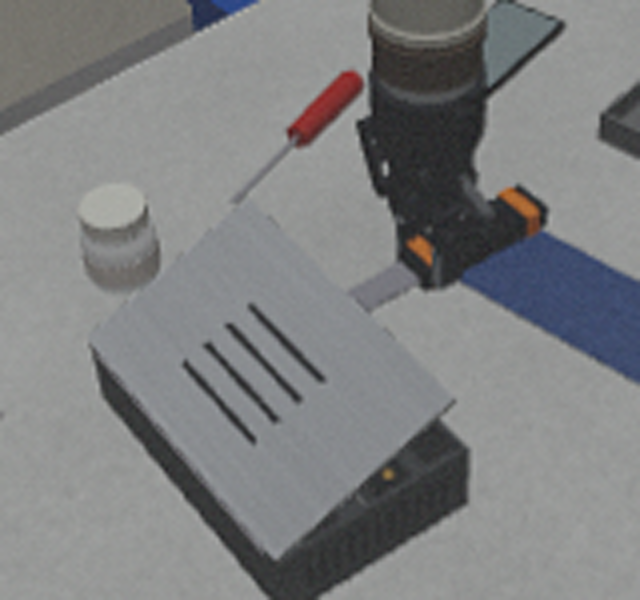

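apply_moves(
  commands=[
    [0, 0, 0, 0],
    [0, 0, 0, 0],
    [0, 0, 0, 0],
    [0, 0, 0, 0],
    [0, 0, 0, 0],
  ],
)

```text
clock: 10.5
eef_pos: [0.5097, 0.0812, 0.122]
tool_rot: [-0.671, 0.742, 0.0, 0.0]
ft_force: [-0.1, 0.6, -0.5]
grip_width: 0.0328
grasp_force: 64.2
```

apply_moves(
  commands=[
    [0, 0, 0, 0],
    [0, 0, 0, 0],
    [0, 0, 0, 0],
    [0, 0, 0, 0],
    [0, 0, 0, 0],
  ],
)

```text
clock: 10.92
eef_pos: [0.5095, 0.081, 0.1219]
tool_rot: [-0.671, 0.742, 0.0, 0.0]
ft_force: [0.1, 0.3, -0.7]
grip_width: 0.0325
grasp_force: 64.2
```

Run:
```python
from h import *
o=bot.get_obs();print(o["eef_pos"],o["ft_force"],o["ft_torque"],yaw(o),o["grip_width"])
s=bot.camera("side");cv2.imwrite("pics/s6.png",crop(s["image"],180,140,112,84,800,600))
```

```text
[0.50945815 0.08096268 0.12190392] [ 0.08223781  0.31464416 -0.73994418] [ 0.00511029  0.0293629  -0.04602608] 264.2262200016664 0.03247543526415935
```

View pics/s6.png

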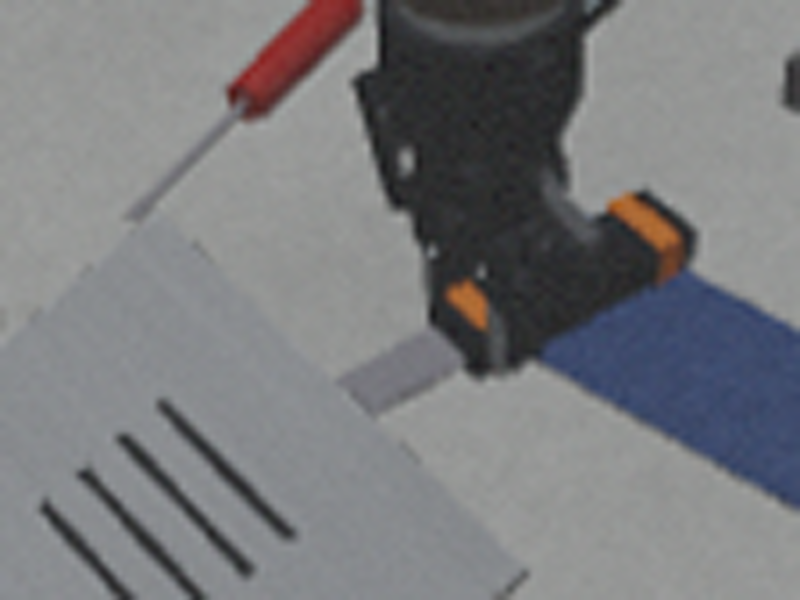

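Run:
```python
from h import *
s=bot.camera("side");o=bot.get_obs();r=np.radians(yaw(o)-180)
for tilt in(0,5,10,15):
  t=np.radians(tilt); d=np.array([np.cos(r)*np.cos(t),np.sin(r)*np.cos(t),-np.sin(t)]); u=np.array([np.cos(r)*np.sin(t),np.sin(r)*np.sin(t),np.cos(t)])
  w=np.array([np.sin(r),-np.cos(r),0])
  b=o["eef_pos"]-[0,0,.0152]
  P=[b+d*.018+u*.0,b-d*.097+u*.01-w*.017,b-d*.097+u*.01+w*.017, b+d*.03]
  print(tilt,((proj(s,P)-[180,140])*7.143).round(0).tolist())
```

```text
0 [[443.0, 342.0], [693.0, 224.0], [639.0, 181.0], [419.0, 355.0]]
5 [[443.0, 344.0], [691.0, 210.0], [637.0, 167.0], [419.0, 360.0]]
10 [[444.0, 347.0], [689.0, 197.0], [634.0, 153.0], [420.0, 364.0]]
15 [[444.0, 349.0], [684.0, 184.0], [630.0, 141.0], [421.0, 368.0]]
```

apply_moves(
  commands=[
    [-0.2, 0, -0.55, 0],
    [-0.26, 0, -0.5, 0],
    [-0.3, 0, -0.5, 0],
    [-0.36, 0, -0.43, 0],
    [0, 0, 0, 0],
  ],
)

```text
clock: 11.43
eef_pos: [0.5117, 0.1037, 0.1623]
tool_rot: [-0.671, 0.741, -0.0, -0.0]
ft_force: [-0.8, -1.2, -4.5]
grip_width: 0.0325
grasp_force: 63.9
```

apply_moves(
  commands=[
    [-0.38, 0, -0.42, 0],
    [-0.42, 0, -0.38, 0],
    [-0.45, 0, -0.35, 0],
    [-0.48, 0, -0.3, 0],
    [0, 0, 0, 0],
  ],
)

```text
clock: 11.85
eef_pos: [0.5161, 0.14, 0.1921]
tool_rot: [-0.671, 0.741, -0.0, 0.002]
ft_force: [-0.3, 0.1, -1.9]
grip_width: 0.0324
grasp_force: 64.1
```

apply_moves(
  commands=[
    [-0.5, 0, -0.25, 0],
    [-0.52, 0, -0.22, 0],
    [-0.55, 0, -0.17, 0],
    [-0.55, 0, -0.13, 0],
    [0, 0, 0, 0],
  ],
)

```text
clock: 12.27
eef_pos: [0.5203, 0.1827, 0.2067]
tool_rot: [-0.672, 0.741, 0.0, 0.002]
ft_force: [0.1, 0.6, -1.2]
grip_width: 0.0322
grasp_force: 64.2
```

Run:
```python
from h import *
o=bot.get_obs();print(o["eef_pos"],o["ft_force"],o["ft_torque"],yaw(o),o["grip_width"])
s=bot.camera("side");cv2.imwrite("pics/s7.png",crop(s["image"],120,60,200,200,600,600))
```

```text
[0.52030724 0.18267023 0.20674916] [ 0.079476    0.62374017 -1.17077682] [ 0.05840289 -0.01532521 -0.02855144] 264.3665011472097 0.03218164142271591
```

View pics/s7.png

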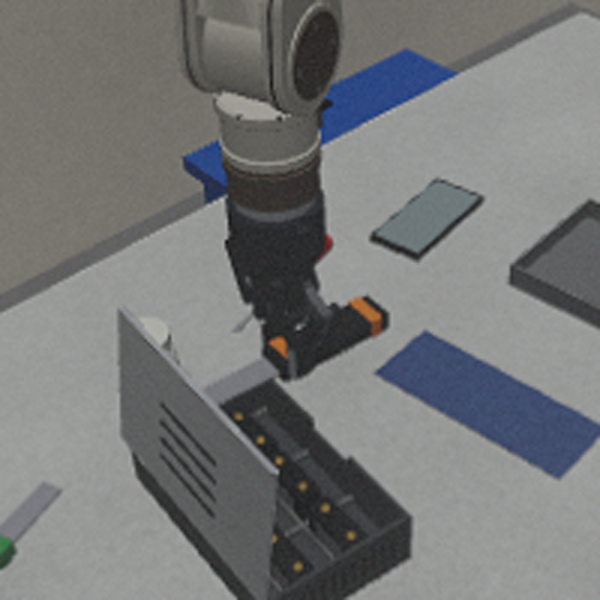

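apply_moves(
  commands=[
    [-0.56, 0, -0.08, 0],
    [-0.57, 0, -0.02, 0],
    [-0.57, 0, 0.02, 0],
    [-0.56, 0, 0.08, 0],
    [0, 0, 0, 0],
  ],
)

```text
clock: 12.73
eef_pos: [0.5242, 0.2277, 0.2055]
tool_rot: [-0.672, 0.741, 0.001, 0.001]
ft_force: [0.1, -0.2, -2.6]
grip_width: 0.0326
grasp_force: 64.2
```

apply_moves(
  commands=[
    [-0.4, 0, 0.1, 0],
    [-0.4, 0, 0.13, 0],
    [-0.3, 0, 0.13, 0],
    [0, 0, 0, 0],
    [0, 0, 0, 0],
  ],
)

```text
clock: 13.15
eef_pos: [0.526, 0.2475, 0.1982]
tool_rot: [-0.671, 0.742, 0.0, -0.0]
ft_force: [-0.9, -0.1, -1.2]
grip_width: 0.0321
grasp_force: 64.2
```

apply_moves(
  commands=[
    [1, 0, 0, 0],
    [1, 0, 0, 0],
    [1, 0, 0, 0],
    [1, 0, 0, 0],
    [1, 0, 0, 0],
  ],
)

```text
clock: 13.57
eef_pos: [0.5159, 0.1464, 0.1986]
tool_rot: [-0.671, 0.742, 0.0, 0.0]
ft_force: [0.5, 0.1, -1.2]
grip_width: 0.0323
grasp_force: 64.2
```

apply_moves(
  commands=[
    [1, 0, 0, 0],
    [1, 0, 0, 0],
    [1, 0, 0, 0],
    [1, 0, 0, 0],
    [1, 0, 0, 0],
  ],
)

```text
clock: 13.98
eef_pos: [0.5059, 0.0468, 0.1988]
tool_rot: [-0.671, 0.742, 0.0, 0.0]
ft_force: [0.7, -0.4, -0.9]
grip_width: 0.0323
grasp_force: 64.2
```

apply_moves(
  commands=[
    [1, 0, 0, 0],
    [1, 0, 0, 0],
    [1, 0, 0, 0],
    [1, 0, 0, 0.119],
    [0, 0, 0, 0.119],
  ],
)

```text
clock: 14.4
eef_pos: [0.4976, -0.0348, 0.1988]
tool_rot: [-0.569, 0.822, -0.0, -0.0]
ft_force: [0.6, 0.4, -1.3]
grip_width: 0.0324
grasp_force: 64.2
```

apply_moves(
  commands=[
    [0, 0, 0, 0.119],
    [0, 0, 0, 0.119],
    [0, 0, 0, 0.119],
    [0, 0, 0, 0.119],
    [0, 0, 0, 0.119],
  ],
)

```text
clock: 14.82
eef_pos: [0.498, -0.0319, 0.1988]
tool_rot: [-0.291, 0.957, 0.0, 0.0]
ft_force: [0.1, -0.2, -1.2]
grip_width: 0.0324
grasp_force: 64.2
```

apply_moves(
  commands=[
    [0, 0, 0, 0.119],
    [0, 0, 0, 0.119],
    [0, 0, 0, 0.119],
    [0, 0, 0, 0.099],
    [0, 0, 0, 0],
  ],
)

```text
clock: 15.23
eef_pos: [0.4981, -0.0319, 0.1988]
tool_rot: [-0.059, 0.998, 0.0, 0.0]
ft_force: [-0.2, -0.4, -0.9]
grip_width: 0.0325
grasp_force: 64.2
```

Run:
```python
from h import *
o=bot.get_obs();print(o["eef_pos"],o["ft_force"],yaw(o),o["grip_width"])
# tool centre (overall 190 long) is 3 mm behind: tip at +.091, back at -.099 from TCP -> centre -.004 along axis
go(.486+.004,-.0495,.06,186.5)
s=bot.camera("side");t=bot.camera("top");cv2.imwrite("pics/m8.png",np.hstack([crop(s["image"],100,90,240,180,400,300),crop(t["image"],150,115,120,120,400,300)]))
cv2.imwrite("top8.png",t["image"]);cv2.imwrite("side8.png",s["image"])
```

```text
[ 0.49805841 -0.03187931  0.19876492] [-0.19766577 -0.35173291 -0.93532921] 186.78340001784295 0.032494774788616204
to (0.49, -0.0495, 0.06, 186.5) units xyz [ 0.5  -0.83  6.94] roll 0.005
```

View pics/m8.png

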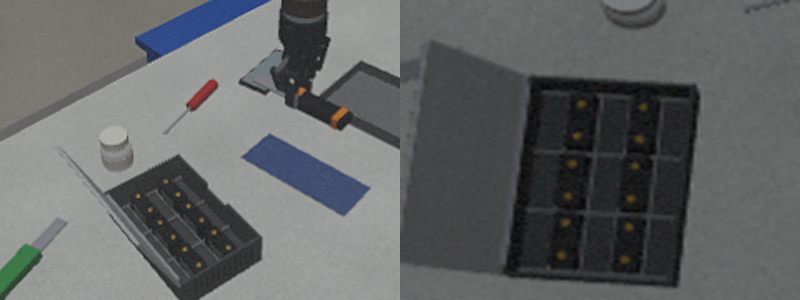

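apply_moves(
  commands=[
    [0.25, -0.4, 0.8, 0.005],
    [0.25, -0.4, 0.8, 0],
    [0, 0, 0.9, 0],
    [0, 0, 0.9, 0],
    [0, 0, 0.9, 0],
  ],
)

```text
clock: 15.75
eef_pos: [0.4901, -0.0491, 0.1122]
tool_rot: [-0.058, 0.998, 0.0, 0.0]
ft_force: [0.4, -0.9, -1.1]
grip_width: 0.0327
grasp_force: 64.2
```

apply_moves(
  commands=[
    [0, 0, 0.9, 0],
    [0, 0, 0.9, 0],
    [0, 0, 0.8, 0],
    [0, 0, 0.6, 0],
    [0, 0, 0.4, 0],
  ],
)

```text
clock: 16.17
eef_pos: [0.4893, -0.0489, 0.0394]
tool_rot: [-0.058, 0.998, 0.0, -0.001]
ft_force: [-0.7, -0.1, -0.9]
grip_width: 0.0327
grasp_force: 64.2
```

apply_moves(
  commands=[
    [0, 0, 0.25, 0],
    [0, 0, 0.15, 0],
    [0, 0, 0.1, 0],
    [0, 0, 0, 0],
    [0, 0, 0, 0],
  ],
)

```text
clock: 16.58
eef_pos: [0.4905, -0.049, 0.0313]
tool_rot: [-0.058, 0.998, -0.0, 0.001]
ft_force: [-0.4, 0.2, -1.3]
grip_width: 0.0325
grasp_force: 64.2
```

Run:
```python
from h import *
o=bot.get_obs();print(o["eef_pos"],o["ft_force"],yaw(o),o["grip_width"])
# bays
t=bot.camera("top");H,S,V=cv2.split(cv2.cvtColor(t["image"],cv2.COLOR_BGR2HSV))
m=(H>8)&(H<32)&(S>90)&(V>45);m[:, :180]=0;m[:,262:]=0;m[:140]=0;m[235:]=0
n,l,st,ce=cv2.connectedComponentsWithStats(m.astype(np.uint8));k=st[1:,4]>2
P=onz(t,ce[1:][k],.042);print(np.c_[ce[1:][k],P,st[1:,4][k]].round(4))
```

```text
[ 0.49050193 -0.04898785  0.03126003] [-0.43275812  0.21593867 -1.28760244] 186.6032856335801 0.03245747777442177
[[2.038750e+02 1.561250e+02 6.234000e-01 2.361000e-01 8.000000e+00]
 [2.226000e+02 1.572000e+02 6.182000e-01 1.784000e-01 5.000000e+00]
 [2.027143e+02 1.690000e+02 5.831000e-01 2.401000e-01 7.000000e+00]
 [2.212857e+02 1.700000e+02 5.783000e-01 1.830000e-01 7.000000e+00]
 [2.011250e+02 1.798750e+02 5.494000e-01 2.453000e-01 8.000000e+00]
 [2.200000e+02 1.810000e+02 5.442000e-01 1.875000e-01 7.000000e+00]
 [1.998333e+02 1.928333e+02 5.095000e-01 2.496000e-01 6.000000e+00]
 [2.187143e+02 1.940000e+02 5.042000e-01 1.920000e-01 7.000000e+00]
 [1.990000e+02 2.037143e+02 4.761000e-01 2.525000e-01 7.000000e+00]
 [2.182857e+02 2.050000e+02 4.706000e-01 1.938000e-01 7.000000e+00]
 [1.978750e+02 2.168750e+02 4.361000e-01 2.562000e-01 8.000000e+00]
 [2.168889e+02 2.183333e+02 4.301000e-01 1.986000e-01 9.000000e+00]]
```

apply_moves(
  commands=[
    [0, 0, 0.1, 0],
    [0, 0, 0, 0],
    [0, 0, 0, 0],
    [0, 0, 0, 0],
    [0, 0, 0, 0],
  ],
)

```text
clock: 17.05
eef_pos: [0.4908, -0.049, 0.0293]
tool_rot: [-0.057, 0.998, -0.0, 0.001]
ft_force: [0.7, 0.8, 2.8]
grip_width: 0.0325
grasp_force: 64.6
```

apply_moves(
  commands=[
    [0, 0, 0, 0],
    [0, 0, 0, 0],
    [0, 0, 0, 0],
    [0, 0, 0, 0],
    [0, 0, 0, 0],
  ],
  claw=0.3,
)

```text
clock: 17.47
eef_pos: [0.4897, -0.0489, 0.0285]
tool_rot: [-0.057, 0.998, 0.0, -0.0]
ft_force: [-0.0, -0.3, 0.2]
grip_width: 0.0595
grasp_force: 0.0
```

apply_moves(
  commands=[
    [0, 0, -0.4, 0],
    [0, 0, -1, 0],
    [0, 0, -1, 0],
    [0, 0, -1, 0],
    [0, 0, -1, 0],
  ],
)

```text
clock: 17.88
eef_pos: [0.4898, -0.0489, 0.1181]
tool_rot: [-0.057, 0.998, -0.0, -0.0]
ft_force: [0.1, -0.0, -0.3]
grip_width: 0.0597
grasp_force: 0.0
```

apply_moves(
  commands=[
    [0, 0, -0.6, 0.105],
    [0, 0, 0, 0.105],
    [0, 0, 0, 0],
    [0, 0, 0, 0],
    [0, 0, 0, 0],
  ],
  claw=0.46,
)

```text
clock: 18.3
eef_pos: [0.4895, -0.0489, 0.1285]
tool_rot: [0.051, 0.999, 0.0, -0.0]
ft_force: [-0.9, 0.1, -1.1]
grip_width: 0.0462
grasp_force: 0.0
```

Run:
```python
from h import *
o=bot.get_obs();print(o["eef_pos"],o["ft_force"],yaw(o),o["grip_width"],o["joint_pos"].round(2))
B={"Nf":(.5983,.1807),"Nm":(.5242,.1898),"Nn":(.4504,.1962),"Hf":(.6033,.2381),"Hm":(.5295,.2475),"Hn":(.4561,.2544)}
for k in("Nf",): go(*B[k],.13,174)
T=np.array([.491,-.304]);ex=np.array([.994,.110]);ey=np.array([-.110,.994])
slots=dict(zip(("Nf","Nm","Nn","Hf","Hm","Hn"),[(78,-40),(0,-40),(-78,-40),(78,40),(0,40),(-78,40)]))
for k in B:
    q=T+ex*slots[k][0]/1e3+ey*slots[k][1]/1e3
    print(k,q.round(3)); go(*q,.13,186.3,cur=(*B[k],.13,174)); 
    n=list(B)[(list(B).index(k)+1)%6]; go(*B[n],.13,174,cur=(*q,.13,186.3))
t=bot.camera("top");cv2.imwrite("top9.png",t["image"])
im=t["image"];H,Sa,V=cv2.split(cv2.cvtColor(im,cv2.COLOR_BGR2HSV))
o=(H>5)&(H<22)&(Sa>150)&(V>90);o[:140]=0;o[:,:270]=0;o[:,330:]=0
n,l,st,ce=cv2.connectedComponentsWithStats(o.astype(np.uint8));print(st[1:],onz(t,ce[1:],.024))
```

```text
[ 0.48953606 -0.04890271  0.12845275] [-0.85782241  0.14257938 -1.13589943] 174.11812922064843 0.046211306540989636 [-0.1   0.32 -0.23  1.02  0.    0.  ]
to (0.5983, 0.1807, 0.13, 174) units xyz [-4.23 11.98 -0.08] roll 0.002
Nf [ 0.573 -0.335]
to (np.float64(0.572932), np.float64(-0.33518000000000003), 0.13, 186.3) units xyz [ -1.43 -25.79  -0.  ] roll -0.205
to (0.5242, 0.1898, 0.13, 174) units xyz [-0.46 26.36 -0.  ] roll 0.205
Nm [ 0.495 -0.344]
to (np.float64(0.4954), np.float64(-0.34376), 0.13, 186.3) units xyz [ -1.36 -26.68  -0.  ] roll -0.205
to (0.4504, 0.1962, 0.13, 174) units xyz [-0.73 27.08 -0.  ] roll 0.205
Nn [ 0.418 -0.352]
to (np.float64(0.417868), np.float64(-0.35234), 0.13, 186.3) units xyz [ -1.25 -27.45  -0.  ] roll -0.205
to (0.6033, 0.2381, 0.13, 174) units xyz [-12.46  28.33  -0.  ] roll 0.205
Hf [ 0.564 -0.256]
to (np.float64(0.5641320000000001), np.float64(-0.25566), 0.13, 186.3) units xyz [ -0.63 -24.76  -0.  ] roll -0.205
to (0.5295, 0.2475, 0.13, 174) units xyz [-1.04 25.2  -0.  ] roll 0.205
Hm [ 0.487 -0.264]
to (np.float64(0.4866), np.float64(-0.26424), 0.13, 186.3) units xyz [ -0.54 -25.67  -0.  ] roll -0.205
to (0.4561, 0.2544, 0.13, 174) units xyz [-1.33 25.94 -0.  ] roll 0.205
Hn [ 0.409 -0.273]
to (np.float64(0.409068), np.float64(-0.27281999999999995), 0.13, 186.3) units xyz [ -0.42 -26.46  -0.  ] roll -0.205
to (0.5983, 0.1807, 0.13, 174) units xyz [-11.89  21.5   -0.  ] roll 0.205
[] []
```

apply_moves(
  commands=[
    [-0.36, 1, 0, 0],
    [-0.36, 1, 0, 0],
    [-0.36, 1, 0, 0],
    [-0.36, 1, 0, 0],
    [-0.36, 1, 0, 0],
  ],
)

```text
clock: 18.77
eef_pos: [0.5362, 0.0475, 0.128]
tool_rot: [0.052, 0.999, -0.0, -0.001]
ft_force: [0.6, -0.3, 0.2]
grip_width: 0.0462
grasp_force: 0.0
```

apply_moves(
  commands=[
    [-0.36, 1, 0, 0],
    [-0.36, 1, 0, 0],
    [-0.36, 1, 0, 0],
    [-0.36, 1, 0, 0],
    [-0.36, 1, 0, 0],
  ],
)

```text
clock: 19.18
eef_pos: [0.5824, 0.1433, 0.1278]
tool_rot: [0.052, 0.999, -0.0, -0.001]
ft_force: [-0.2, -0.4, -0.8]
grip_width: 0.0459
grasp_force: 0.0
```

apply_moves(
  commands=[
    [-0.36, 1, 0, 0],
    [-0.3, 0.98, 0, 0],
    [0, 0, 0, 0],
    [0, 0, 0, 0],
    [0, 0, 0, 0],
  ],
)

```text
clock: 19.6
eef_pos: [0.5991, 0.18, 0.1278]
tool_rot: [0.052, 0.999, -0.001, -0.001]
ft_force: [0.6, -0.2, 0.3]
grip_width: 0.0461
grasp_force: 0.0
```

Run:
```python
from h import *
o=bot.get_obs();print(o["eef_pos"],yaw(o))
go(.5983,.1807,.040,174)
t=bot.camera("side");cv2.imwrite("pics/s10.png",crop(t["image"],130,100,200,150,800,600))
```

```text
[0.59908382 0.17997899 0.12778883] 174.03036201749683
to (0.5983, 0.1807, 0.04, 174) units xyz [0.04 0.03 4.39] roll 0.001
```

View pics/s10.png

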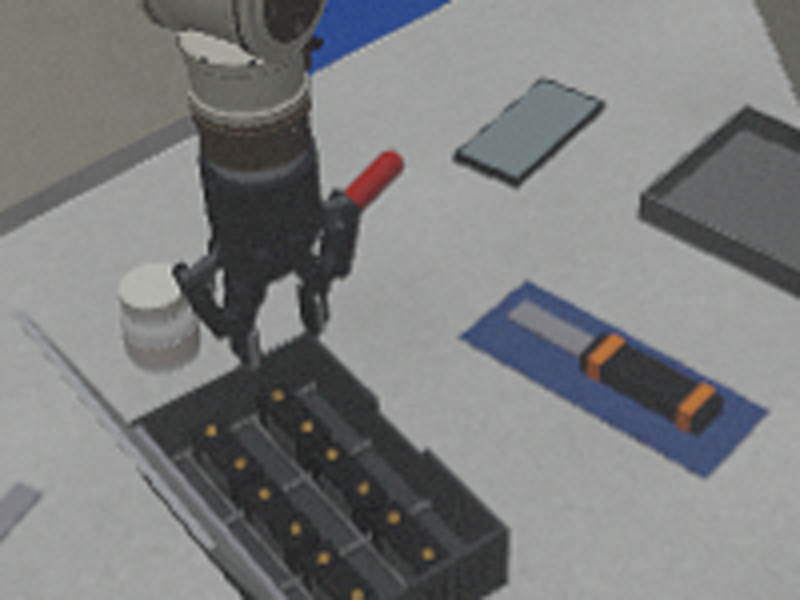

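apply_moves(
  commands=[
    [0, 0, 0.9, 0],
    [0, 0, 0.9, 0],
    [0, 0, 0.7, 0],
    [0, 0, 0.5, 0],
    [0, 0, 0, 0],
  ],
)

```text
clock: 20.07
eef_pos: [0.5978, 0.1789, 0.0661]
tool_rot: [0.053, 0.999, -0.001, -0.002]
ft_force: [-0.3, 0.1, -0.1]
grip_width: 0.0465
grasp_force: 0.0
```

apply_moves(
  commands=[
    [0, 0, 0.4, 0],
    [0, 0, 0.4, 0],
    [0, 0, 0.3, 0],
    [0, 0, 0.3, 0],
    [0, 0, 0, 0],
  ],
)

```text
clock: 20.48
eef_pos: [0.6001, 0.1803, 0.0408]
tool_rot: [0.052, 0.999, -0.0, 0.0]
ft_force: [-1.5, 0.2, 1.0]
grip_width: 0.0466
grasp_force: 0.1
```

apply_moves(
  commands=[
    [0, 0, 0, 0],
    [0, 0, 0, 0],
    [0, 0, 0, 0],
    [0, 0, 0, 0],
    [0, 0, 0, 0],
  ],
  claw=1,
)

```text
clock: 20.9
eef_pos: [0.6001, 0.1806, 0.0409]
tool_rot: [0.052, 0.999, 0.0, 0.0]
ft_force: [0.5, 0.3, 0.7]
grip_width: 0.0229
grasp_force: 60.8
```

apply_moves(
  commands=[
    [0, 0, -0.3, 0],
    [0, 0, -0.5, 0],
    [0, 0, -0.8, 0],
    [0, 0, -0.8, 0],
    [0, 0, 0, 0],
  ],
)

```text
clock: 21.32
eef_pos: [0.6021, 0.1811, 0.0929]
tool_rot: [0.052, 0.999, 0.001, 0.003]
ft_force: [1.9, -0.1, -1.0]
grip_width: 0.0225
grasp_force: 60.5
```

apply_moves(
  commands=[
    [0, 0, -0.8, 0],
    [0, 0, -0.8, 0],
    [0, 0, -0.8, 0],
    [0, 0, 0, 0],
    [0, 0, 0, 0],
  ],
)

```text
clock: 21.73
eef_pos: [0.6004, 0.1806, 0.1372]
tool_rot: [0.052, 0.999, 0.0, 0.001]
ft_force: [0.5, -0.3, -1.2]
grip_width: 0.0229
grasp_force: 60.4
```

Run:
```python
from h import *
o=bot.get_obs();print(o["eef_pos"],yaw(o),o["ft_force"])
go(.573,-.335,.13,186.3)
t=bot.camera("side");cv2.imwrite("pics/s11.png",crop(t["image"],160,100,120,120,600,600))
```

```text
[0.60038655 0.18055414 0.13721238] 173.9858673460555 [ 0.47388588 -0.26410288 -1.16901845]
to (0.573, -0.335, 0.13, 186.3) units xyz [ -1.34 -25.78   0.36] roll -0.205
```

View pics/s11.png

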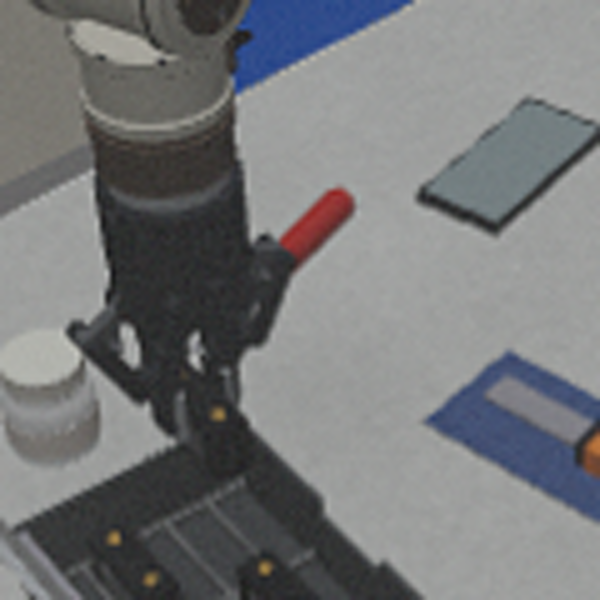

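apply_moves(
  commands=[
    [-0.05, -0.99, 0, 0],
    [-0.05, -0.99, 0, 0],
    [-0.05, -0.99, 0, 0],
    [-0.05, -0.99, 0, 0],
    [-0.05, -0.99, 0, 0],
  ],
)

```text
clock: 22.2
eef_pos: [0.5931, 0.0805, 0.1346]
tool_rot: [0.052, 0.999, -0.0, -0.002]
ft_force: [-0.2, -0.2, -0.9]
grip_width: 0.0228
grasp_force: 60.4
```

apply_moves(
  commands=[
    [-0.05, -0.99, 0, 0],
    [-0.05, -0.99, 0, 0],
    [-0.05, -0.99, 0, 0],
    [-0.05, -0.99, 0, 0],
    [-0.05, -0.99, 0, 0],
  ],
)

```text
clock: 22.62
eef_pos: [0.5877, -0.0185, 0.1347]
tool_rot: [0.052, 0.999, -0.0, -0.002]
ft_force: [-0.4, 0.1, -0.6]
grip_width: 0.0224
grasp_force: 60.4
```

apply_moves(
  commands=[
    [-0.05, -0.99, 0, 0],
    [-0.05, -0.99, 0, 0],
    [-0.05, -0.99, 0, 0],
    [-0.05, -0.99, 0, 0],
    [-0.05, -0.99, 0, 0],
  ],
)

```text
clock: 23.03
eef_pos: [0.5823, -0.1173, 0.1346]
tool_rot: [0.052, 0.999, 0.0, -0.002]
ft_force: [-0.0, -0.2, -0.9]
grip_width: 0.0225
grasp_force: 60.4
```

apply_moves(
  commands=[
    [-0.05, -0.99, 0, 0],
    [-0.05, -0.99, 0, 0],
    [-0.05, -0.99, 0, 0],
    [-0.05, -0.99, 0, 0],
    [-0.05, -0.99, 0, 0],
  ],
)

```text
clock: 23.45
eef_pos: [0.577, -0.2161, 0.1345]
tool_rot: [0.052, 0.999, 0.001, -0.002]
ft_force: [-0.1, 0.6, -2.2]
grip_width: 0.0226
grasp_force: 60.4
```

apply_moves(
  commands=[
    [-0.05, -0.99, 0, 0],
    [-0.05, -0.99, 0, 0],
    [-0.05, -0.99, 0, 0],
    [-0.05, -0.99, 0, 0],
    [-0.05, -0.99, 0, 0],
  ],
)

```text
clock: 23.87
eef_pos: [0.5717, -0.3149, 0.1344]
tool_rot: [0.052, 0.999, 0.001, -0.002]
ft_force: [0.1, -0.1, -1.4]
grip_width: 0.0226
grasp_force: 60.4
```

apply_moves(
  commands=[
    [-0.05, -0.99, 0, 0],
    [0, 0, 0, -0.103],
    [0, 0, 0, -0.103],
    [0, 0, 0, 0],
    [0, 0, 0, 0],
  ],
)

```text
clock: 24.28
eef_pos: [0.5709, -0.3339, 0.1348]
tool_rot: [-0.054, 0.999, 0.001, -0.001]
ft_force: [0.0, 0.5, -2.3]
grip_width: 0.0228
grasp_force: 60.4
```

Run:
```python
from h import *
o=bot.get_obs();print(o["eef_pos"],yaw(o),o["ft_force"],o["joint_pos"].round(2))
go(.573,-.335,.0395,186.3)
t=bot.camera("top");im=t["image"];cv2.imwrite("top11.png",im)
V=im.max(2);print([int(V[proj(t,[.491+a*.994-b*.11,-.304+a*.11+b*.994,.004])[0].round().astype(int)[::-1].tolist()[0],proj(t,[.491+a*.994-b*.11,-.304+a*.11+b*.994,.004])[0].round().astype(int)[0]]) for a,b in((-.1,0),(0,0),(.1,0))])
```

```text
[ 0.57090779 -0.33389912  0.13482444] 186.18250642400437 [ 0.00714241  0.50082121 -2.26377919] [-0.53  0.63  0.29  1.24  0.   -0.64]
to (0.573, -0.335, 0.0395, 186.3) units xyz [-0.1  -0.07  4.77] roll -0.002
[53, 72, 71]
```

apply_moves(
  commands=[
    [-0.1, -0.07, 0.9, 0],
    [0, 0, 0.9, 0],
    [0, 0, 0.9, 0],
    [0, 0, 0.8, 0],
    [0, 0, 0, 0],
  ],
)

```text
clock: 24.75
eef_pos: [0.5713, -0.3334, 0.0621]
tool_rot: [-0.055, 0.998, 0.002, -0.003]
ft_force: [-1.3, -0.3, -1.8]
grip_width: 0.0229
grasp_force: 60.4
```

apply_moves(
  commands=[
    [0, 0, 0.5, 0],
    [0, 0, 0.4, 0],
    [0, 0, 0.3, 0],
    [0, 0, 0.05, 0],
    [0, 0, 0, 0],
  ],
)

```text
clock: 25.17
eef_pos: [0.5738, -0.3353, 0.0414]
tool_rot: [-0.055, 0.998, 0.0, -0.0]
ft_force: [0.7, 0.4, -1.6]
grip_width: 0.0228
grasp_force: 60.4
```

apply_moves(
  commands=[
    [0, 0, 0, 0],
    [0, 0, 0, 0],
    [0, 0, 0, 0],
    [0, 0, 0, 0],
    [0, 0, 0, 0],
  ],
  claw=0.46,
)

```text
clock: 25.58
eef_pos: [0.5742, -0.3357, 0.0423]
tool_rot: [-0.055, 0.998, -0.0, 0.0]
ft_force: [0.3, 0.7, 0.2]
grip_width: 0.0462
grasp_force: 0.0
```

apply_moves(
  commands=[
    [0, 0, -0.3, 0],
    [0, 0, -0.8, 0],
    [0, 0, -1, 0],
    [0, 0, -1, 0],
    [0, 0, -1, 0],
  ],
)

```text
clock: 26.0
eef_pos: [0.5738, -0.3354, 0.125]
tool_rot: [-0.055, 0.998, 0.0, 0.0]
ft_force: [0.5, -0.3, 0.4]
grip_width: 0.0461
grasp_force: 0.0
```

apply_moves(
  commands=[
    [0, 0.98, -0.4, 0],
    [0, 0.98, 0, 0],
    [0, 0.98, 0, 0],
    [0, 0.98, 0, 0],
    [0, 0.98, 0, 0],
  ],
)

```text
clock: 26.42
eef_pos: [0.563, -0.2373, 0.1325]
tool_rot: [-0.055, 0.998, -0.0, 0.0]
ft_force: [0.2, -0.2, -0.6]
grip_width: 0.0459
grasp_force: 0.0
```

apply_moves(
  commands=[
    [-0.02, 0.98, 0, 0],
    [-0.02, 0.98, 0, 0],
    [-0.02, 0.98, 0, 0],
    [-0.02, 0.98, 0, 0],
    [-0.02, 0.98, 0, 0],
  ],
)

```text
clock: 26.83
eef_pos: [0.5542, -0.1396, 0.1325]
tool_rot: [-0.055, 0.998, -0.0, 0.0]
ft_force: [-0.1, 0.3, -0.3]
grip_width: 0.0462
grasp_force: 0.0
```

apply_moves(
  commands=[
    [-0.02, 0.98, 0, 0],
    [-0.02, 0.98, 0, 0],
    [-0.02, 0.98, 0, 0],
    [-0.02, 0.98, 0, 0],
    [-0.02, 0.98, 0, 0],
  ],
)

```text
clock: 27.25
eef_pos: [0.5454, -0.0419, 0.1325]
tool_rot: [-0.055, 0.998, -0.0, 0.0]
ft_force: [0.1, -0.1, 0.6]
grip_width: 0.0462
grasp_force: 0.0
```

apply_moves(
  commands=[
    [-0.02, 0.98, 0, 0],
    [-0.02, 0.98, 0, 0],
    [-0.02, 0.98, 0, 0],
    [-0.02, 0.98, 0, 0],
    [-0.02, 0.98, 0, 0],
  ],
)

```text
clock: 27.67
eef_pos: [0.5366, 0.0558, 0.1325]
tool_rot: [-0.055, 0.998, 0.0, 0.0]
ft_force: [-0.1, 0.2, 0.6]
grip_width: 0.046
grasp_force: 0.0
```

apply_moves(
  commands=[
    [-0.02, 0.98, 0, 0],
    [-0.02, 0.98, 0, 0],
    [-0.02, 0.98, 0, 0],
    [-0.02, 0.98, 0, 0],
    [-0.02, 0.98, 0, 0],
  ],
)

```text
clock: 28.08
eef_pos: [0.5277, 0.1534, 0.1324]
tool_rot: [-0.055, 0.998, 0.0, 0.0]
ft_force: [1.2, 0.2, -0.4]
grip_width: 0.0462
grasp_force: 0.0
```

apply_moves(
  commands=[
    [0, 0.98, 0, 0],
    [0, 0.88, 0, 0],
    [0, 0, 0, 0.103],
    [0, 0, 0, 0.103],
    [0, 0, 0, 0],
  ],
)

```text
clock: 28.5
eef_pos: [0.5236, 0.19, 0.1323]
tool_rot: [0.053, 0.999, 0.0, 0.0]
ft_force: [-0.4, -0.7, -0.1]
grip_width: 0.0459
grasp_force: 0.0
```

Run:
```python
from h import *
o=bot.get_obs();print(o["eef_pos"],yaw(o),o["ft_force"])
go(.5242,.1898,.040,174)
t=bot.camera("top");im=t["image"];cv2.imwrite("top12.png",im)
H,S,V=cv2.split(cv2.cvtColor(im,cv2.COLOR_BGR2HSV))
m=(H>8)&(H<32)&(S>90)&(V>45);m[:,:340]=0;m[:140]=0;m[245:]=0;m[:,425:]=0
n,l,st,ce=cv2.connectedComponentsWithStats(m.astype(np.uint8));k=st[1:,4]>2
print(np.c_[ce[1:][k],onz(t,ce[1:][k],.04),st[1:,4][k]].round(4))
```

```text
[0.52357728 0.18999111 0.13227681] 173.94998726193452 [-0.43865191 -0.66119077 -0.10628768]
to (0.5242, 0.1898, 0.04, 174) units xyz [-0.03 -0.01  4.61] roll -0.001
[[ 3.90875e+02  1.60875e+02  5.91300e-01 -3.34900e-01  8.00000e+00]
 [ 3.93000e+02  1.73500e+02  5.52200e-01 -3.38800e-01  8.00000e+00]]
```

apply_moves(
  commands=[
    [-0.03, 0, 0.9, 0],
    [0, 0, 0.9, 0],
    [0, 0, 0.7, 0],
    [0, 0, 0.6, 0],
    [0, 0, 0, 0],
  ],
)

```text
clock: 28.97
eef_pos: [0.5224, 0.1883, 0.0674]
tool_rot: [0.052, 0.999, -0.001, -0.002]
ft_force: [-0.8, -0.0, -1.2]
grip_width: 0.0461
grasp_force: 0.0
```

apply_moves(
  commands=[
    [0, 0, 0.5, 0],
    [0, 0, 0.4, 0],
    [0, 0, 0.3, 0],
    [0, 0, 0.3, 0],
    [0, 0, 0, 0],
  ],
)

```text
clock: 29.38
eef_pos: [0.5233, 0.189, 0.0384]
tool_rot: [0.052, 0.999, -0.0, -0.001]
ft_force: [-0.5, 0.0, 0.5]
grip_width: 0.0459
grasp_force: 0.0
```

apply_moves(
  commands=[
    [0, 0, 0, 0],
    [0, 0, 0, 0],
    [0, 0, 0, 0],
    [0, 0, 0, 0],
    [0, 0, 0, 0],
  ],
  claw=1,
)

```text
clock: 29.8
eef_pos: [0.5245, 0.1895, 0.0402]
tool_rot: [0.052, 0.999, 0.0, 0.0]
ft_force: [0.5, -0.1, 1.4]
grip_width: 0.0227
grasp_force: 61.1
```

apply_moves(
  commands=[
    [0, 0, -0.3, 0],
    [0, 0, -0.5, 0],
    [0, 0, -0.8, 0],
    [0, 0, -0.8, 0],
    [0, 0, -0.8, 0],
  ],
)

```text
clock: 30.22
eef_pos: [0.524, 0.1893, 0.105]
tool_rot: [0.052, 0.999, -0.0, -0.0]
ft_force: [0.9, -0.0, -1.3]
grip_width: 0.0229
grasp_force: 60.8
```

apply_moves(
  commands=[
    [0, 0, -0.8, 0],
    [0, 0, -0.8, 0],
    [-0.05, -0.99, 0, 0],
    [-0.05, -0.99, 0, 0],
    [-0.05, -0.99, 0, 0],
  ],
)

```text
clock: 30.63
eef_pos: [0.5211, 0.1297, 0.1371]
tool_rot: [0.052, 0.999, 0.0, 0.001]
ft_force: [0.4, -1.1, -0.5]
grip_width: 0.0232
grasp_force: 60.8
```

apply_moves(
  commands=[
    [-0.05, -0.99, 0, 0],
    [-0.05, -0.99, 0, 0],
    [-0.05, -0.99, 0, 0],
    [-0.05, -0.99, 0, 0],
    [-0.05, -0.99, 0, 0],
  ],
)

```text
clock: 31.05
eef_pos: [0.5154, 0.0301, 0.1367]
tool_rot: [0.052, 0.999, 0.0, 0.0]
ft_force: [0.6, 0.5, -1.0]
grip_width: 0.0232
grasp_force: 60.8
```

apply_moves(
  commands=[
    [-0.05, -0.99, 0, 0],
    [-0.05, -0.99, 0, 0],
    [-0.05, -0.99, 0, 0],
    [-0.05, -0.99, 0, 0],
    [-0.05, -0.99, 0, 0],
  ],
)

```text
clock: 31.47
eef_pos: [0.51, -0.069, 0.1366]
tool_rot: [0.052, 0.999, -0.0, 0.0]
ft_force: [-0.5, 0.4, -0.6]
grip_width: 0.0225
grasp_force: 60.8
```

apply_moves(
  commands=[
    [-0.05, -0.99, 0, 0],
    [-0.05, -0.99, 0, 0],
    [-0.05, -0.99, 0, 0],
    [-0.05, -0.99, 0, 0],
    [-0.05, -0.99, 0, 0],
  ],
)

```text
clock: 31.88
eef_pos: [0.5046, -0.168, 0.1366]
tool_rot: [0.052, 0.999, -0.0, 0.0]
ft_force: [0.3, -0.5, -1.2]
grip_width: 0.0225
grasp_force: 60.8
```

apply_moves(
  commands=[
    [-0.05, -0.99, 0, 0],
    [-0.05, -0.99, 0, 0],
    [-0.05, -0.99, 0, 0],
    [-0.05, -0.99, 0, 0],
    [-0.05, -0.99, 0, 0],
  ],
)

```text
clock: 32.3
eef_pos: [0.4992, -0.267, 0.1366]
tool_rot: [0.052, 0.999, -0.0, 0.0]
ft_force: [-0.8, 0.6, -1.3]
grip_width: 0.0228
grasp_force: 60.8
```

apply_moves(
  commands=[
    [-0.05, -0.99, 0, 0],
    [-0.05, -0.99, 0, 0],
    [-0.05, -0.99, 0, 0],
    [-0.05, -0.94, 0, 0],
    [0, 0, 0, -0.103],
  ],
)

```text
clock: 32.72
eef_pos: [0.4948, -0.3478, 0.1366]
tool_rot: [-0.0, 1.0, -0.001, 0.001]
ft_force: [0.5, -0.2, -0.2]
grip_width: 0.0228
grasp_force: 60.7
```

apply_moves(
  commands=[
    [0, 0, 0, -0.103],
    [0, 0, 0, 0],
    [0, 0, 0, 0],
    [0, 0, 0, 0],
    [0, 0, 0, 0],
  ],
)

```text
clock: 33.13
eef_pos: [0.4952, -0.3439, 0.136]
tool_rot: [-0.055, 0.998, -0.0, 0.0]
ft_force: [0.0, -1.2, -1.2]
grip_width: 0.0231
grasp_force: 60.7
```

Run:
```python
from h import *
o=bot.get_obs();print(o["eef_pos"],yaw(o),o["ft_force"])
go(.495,-.344,.0385,186.3)
```

```text
[ 0.49523078 -0.34385657  0.13602315] 186.28935660812925 [ 0.03676679 -1.15768696 -1.24550204]
to (0.495, -0.344, 0.0385, 186.3) units xyz [ 0.01 -0.01  4.88] roll -0.0
```

apply_moves(
  commands=[
    [0, 0, 0.9, 0],
    [0, 0, 0.9, 0],
    [0, 0, 0.9, 0],
    [0, 0, 0.8, 0],
    [0, 0, 0, 0],
  ],
)

```text
clock: 33.55
eef_pos: [0.4929, -0.3422, 0.0621]
tool_rot: [-0.055, 0.998, 0.002, -0.003]
ft_force: [-0.6, 0.1, -0.4]
grip_width: 0.0231
grasp_force: 60.7
```

apply_moves(
  commands=[
    [0, 0, 0.5, 0],
    [0, 0, 0.5, 0],
    [0, 0, 0.3, 0],
    [0, 0, 0.05, 0],
    [0, 0, 0, 0],
  ],
)

```text
clock: 33.97
eef_pos: [0.4951, -0.3442, 0.0387]
tool_rot: [-0.055, 0.998, 0.0, -0.0]
ft_force: [-0.4, 0.1, -2.1]
grip_width: 0.0229
grasp_force: 60.9
```

apply_moves(
  commands=[
    [0, 0, 0, 0],
    [0, 0, 0, 0],
    [0, 0, 0, 0],
    [0, 0, 0, 0],
    [0, 0, 0, 0],
  ],
  claw=0.46,
)

```text
clock: 34.38
eef_pos: [0.4953, -0.3443, 0.0391]
tool_rot: [-0.055, 0.998, -0.0, 0.0]
ft_force: [-0.6, 0.5, 1.6]
grip_width: 0.0457
grasp_force: 0.0
```

apply_moves(
  commands=[
    [0, 0, -0.3, 0],
    [0, 0, -0.8, 0],
    [0, 0, -1, 0],
    [0, 0, -1, 0],
    [0, 0, -1, 0],
  ],
)

```text
clock: 34.8
eef_pos: [0.495, -0.3441, 0.1219]
tool_rot: [-0.055, 0.998, 0.0, -0.0]
ft_force: [0.4, 0.3, -0.5]
grip_width: 0.0459
grasp_force: 0.0
```

apply_moves(
  commands=[
    [0, 0.98, -0.5, 0],
    [0, 0.98, 0, 0],
    [0, 0.98, 0, 0],
    [-0.03, 0.98, 0, 0],
    [-0.03, 0.98, 0, 0],
  ],
)

```text
clock: 35.22
eef_pos: [0.4854, -0.2459, 0.1315]
tool_rot: [-0.055, 0.998, -0.0, 0.0]
ft_force: [0.9, 0.3, 1.0]
grip_width: 0.0461
grasp_force: 0.0
```

apply_moves(
  commands=[
    [-0.03, 0.98, 0, 0],
    [-0.03, 0.98, 0, 0],
    [-0.03, 0.98, 0, 0],
    [-0.03, 0.98, 0, 0],
    [-0.03, 0.98, 0, 0],
  ],
)

```text
clock: 35.63
eef_pos: [0.4776, -0.148, 0.1313]
tool_rot: [-0.055, 0.998, -0.0, 0.0]
ft_force: [-1.2, 0.5, 0.6]
grip_width: 0.0463
grasp_force: 0.0
```

apply_moves(
  commands=[
    [-0.03, 0.98, 0, 0],
    [-0.03, 0.98, 0, 0],
    [-0.03, 0.98, 0, 0],
    [-0.03, 0.98, 0, 0],
    [-0.03, 0.98, 0, 0],
  ],
)

```text
clock: 36.05
eef_pos: [0.4698, -0.0502, 0.1314]
tool_rot: [-0.055, 0.998, -0.0, 0.0]
ft_force: [0.6, 0.4, -0.3]
grip_width: 0.0461
grasp_force: 0.0
```

apply_moves(
  commands=[
    [-0.03, 0.98, 0, 0],
    [-0.03, 0.98, 0, 0],
    [-0.03, 0.98, 0, 0],
    [-0.03, 0.98, 0, 0],
    [-0.03, 0.98, 0, 0],
  ],
)

```text
clock: 36.47
eef_pos: [0.4619, 0.0475, 0.1314]
tool_rot: [-0.055, 0.998, 0.0, 0.0]
ft_force: [1.2, -0.4, -0.1]
grip_width: 0.0469
grasp_force: 0.0
```

apply_moves(
  commands=[
    [-0.03, 0.98, 0, 0],
    [-0.03, 0.98, 0, 0],
    [-0.03, 0.98, 0, 0],
    [-0.03, 0.98, 0, 0],
    [-0.03, 0.98, 0, 0],
  ],
)

```text
clock: 36.88
eef_pos: [0.4541, 0.1453, 0.1314]
tool_rot: [-0.055, 0.998, 0.0, 0.0]
ft_force: [-0.0, -0.0, -0.2]
grip_width: 0.046
grasp_force: 0.0
```

apply_moves(
  commands=[
    [-0.03, 0.98, 0, 0],
    [-0.03, 0.98, 0, 0],
    [0, 0.62, 0, 0],
    [0, 0, 0, 0.103],
    [0, 0, 0, 0.103],
  ],
)

```text
clock: 37.3
eef_pos: [0.4495, 0.1966, 0.1311]
tool_rot: [0.054, 0.999, 0.0, 0.0]
ft_force: [-0.6, 0.7, -0.4]
grip_width: 0.0462
grasp_force: 0.0
```

apply_moves(
  commands=[
    [0, 0, 0, 0],
    [0, 0, 0, 0],
    [0, 0, 0, 0],
    [0, 0, 0, 0],
    [0, 0, 0, 0],
  ],
)

```text
clock: 37.72
eef_pos: [0.4496, 0.1955, 0.1308]
tool_rot: [0.052, 0.999, 0.0, 0.0]
ft_force: [-0.6, 0.9, -0.8]
grip_width: 0.0463
grasp_force: 0.0
```

```bash
cat > tr.py <<'E'
from h import *
def contacts(x0,x1,z,y0=135,y1=248):
    t=bot.camera("top");im=t["image"]
    H,S,V=cv2.split(cv2.cvtColor(im,cv2.COLOR_BGR2HSV))
    m=(H>8)&(H<32)&(S>90)&(V>45);m[:,:x0]=0;m[:y0]=0;m[y1:]=0;m[:,x1:]=0
    n,l,st,ce=cv2.connectedComponentsWithStats(m.astype(np.uint8));k=st[1:,4]>2
    print(np.c_[onz(t,ce[1:][k],z),st[1:,4][k]].round(3).tolist())
E
python3 - <<'E'
from tr import *
o=bot.get_obs();print(o["eef_pos"],yaw(o),o["ft_force"])
go(.4504,.1962,.040,174)
contacts(340,425,.04);contacts(180,262,.042)
E
```

```text
[0.44964406 0.19545302 0.13078302] 174.01348394546673 [-0.62752547  0.93561826 -0.79360878]
to (0.4504, 0.1962, 0.04, 174) units xyz [-0.03  0.04  4.54] roll 0.0
[[0.591, -0.335, 8.0], [0.552, -0.339, 8.0], [0.515, -0.342, 8.0], [0.475, -0.346, 6.0]]
[[0.624, 0.236, 9.0]]
```

apply_moves(
  commands=[
    [-0.03, 0.04, 0.9, 0],
    [0, 0, 0.9, 0],
    [0, 0, 0.7, 0],
    [0, 0, 0.6, 0],
    [0, 0, 0, 0],
  ],
)

```text
clock: 38.23
eef_pos: [0.4484, 0.1956, 0.0664]
tool_rot: [0.052, 0.999, -0.001, -0.002]
ft_force: [-0.5, -0.3, -0.0]
grip_width: 0.0462
grasp_force: 0.0
```

apply_moves(
  commands=[
    [0, 0, 0.5, 0],
    [0, 0, 0.4, 0],
    [0, 0, 0.3, 0],
    [0, 0, 0.25, 0],
    [0, 0, 0, 0],
  ],
)

```text
clock: 38.65
eef_pos: [0.4504, 0.1964, 0.0403]
tool_rot: [0.053, 0.999, -0.0, 0.0]
ft_force: [-0.5, -0.2, 5.3]
grip_width: 0.0463
grasp_force: 1.9
```

apply_moves(
  commands=[
    [0, 0, 0, 0],
    [0, 0, 0, 0],
    [0, 0, 0, 0],
    [0, 0, 0, 0],
    [0, 0, 0, 0],
  ],
  claw=1,
)

```text
clock: 39.07
eef_pos: [0.4507, 0.1966, 0.04]
tool_rot: [0.052, 0.999, 0.0, 0.0]
ft_force: [-0.6, -0.3, 4.1]
grip_width: 0.0231
grasp_force: 59.7
```

apply_moves(
  commands=[
    [0, 0, -0.3, 0],
    [0, 0, -0.5, 0],
    [0, 0, -0.8, 0],
    [0, 0, -0.8, 0],
    [0, 0, -0.8, 0],
  ],
)

```text
clock: 39.48
eef_pos: [0.4497, 0.1962, 0.1045]
tool_rot: [0.052, 0.999, -0.0, -0.001]
ft_force: [0.5, 0.9, -1.7]
grip_width: 0.0227
grasp_force: 58.9
```

apply_moves(
  commands=[
    [0, 0, -0.8, 0],
    [0, 0, -0.8, 0],
    [-0.05, -0.99, 0, 0],
    [-0.05, -0.99, 0, 0],
    [-0.05, -0.99, 0, 0],
  ],
)

```text
clock: 39.9
eef_pos: [0.4468, 0.1366, 0.1365]
tool_rot: [0.052, 0.999, 0.0, 0.0]
ft_force: [0.6, 0.3, -2.3]
grip_width: 0.0227
grasp_force: 59.1
```

apply_moves(
  commands=[
    [-0.05, -0.99, 0, 0],
    [-0.05, -0.99, 0, 0],
    [-0.05, -0.99, 0, 0],
    [-0.05, -0.99, 0, 0],
    [-0.05, -0.99, 0, 0],
  ],
)

```text
clock: 40.32
eef_pos: [0.4411, 0.0371, 0.1361]
tool_rot: [0.052, 0.999, -0.0, -0.0]
ft_force: [0.1, -0.3, -1.9]
grip_width: 0.0227
grasp_force: 59.1
```

apply_moves(
  commands=[
    [-0.05, -0.99, 0, 0],
    [-0.05, -0.99, 0, 0],
    [-0.05, -0.99, 0, 0],
    [-0.05, -0.99, 0, 0],
    [-0.05, -0.99, 0, 0],
  ],
)

```text
clock: 40.73
eef_pos: [0.4357, -0.0618, 0.1361]
tool_rot: [0.052, 0.999, 0.0, -0.0]
ft_force: [-0.1, -0.3, -1.9]
grip_width: 0.0229
grasp_force: 59.1
```

apply_moves(
  commands=[
    [-0.05, -0.99, 0, 0],
    [-0.05, -0.99, 0, 0],
    [-0.05, -0.99, 0, 0],
    [-0.05, -0.99, 0, 0],
    [-0.05, -0.99, 0, 0],
  ],
)

```text
clock: 41.15
eef_pos: [0.4303, -0.1607, 0.1361]
tool_rot: [0.052, 0.999, 0.0, -0.0]
ft_force: [-0.1, 0.7, -1.7]
grip_width: 0.0226
grasp_force: 59.1
```

apply_moves(
  commands=[
    [-0.05, -0.99, 0, 0],
    [-0.05, -0.99, 0, 0],
    [-0.05, -0.99, 0, 0],
    [-0.05, -0.99, 0, 0],
    [-0.05, -0.99, 0, 0],
  ],
)

```text
clock: 41.57
eef_pos: [0.4249, -0.2596, 0.136]
tool_rot: [0.053, 0.999, 0.0, -0.0]
ft_force: [0.7, -0.3, -1.6]
grip_width: 0.0229
grasp_force: 59.1
```

apply_moves(
  commands=[
    [-0.05, -0.99, 0, 0],
    [-0.05, -0.99, 0, 0],
    [0, -0.99, 0, 0],
    [0, -0.99, 0, 0],
    [0, -0.72, 0, -0.103],
  ],
)

```text
clock: 41.98
eef_pos: [0.417, -0.3536, 0.136]
tool_rot: [-0.002, 1.0, -0.0, -0.0]
ft_force: [0.2, -1.4, -1.2]
grip_width: 0.0231
grasp_force: 59.1
```

apply_moves(
  commands=[
    [0, 0, 0, -0.103],
    [0, 0, 0, 0],
    [0, 0, 0, 0],
    [0, 0, 0, 0],
    [0, 0, 0, 0],
  ],
)

```text
clock: 42.4
eef_pos: [0.4176, -0.3515, 0.1358]
tool_rot: [-0.055, 0.998, 0.0, -0.0]
ft_force: [1.2, 0.2, -1.8]
grip_width: 0.023
grasp_force: 59.1
```

Run:
```python
from h import *
o=bot.get_obs();print(o["eef_pos"],yaw(o),o["ft_force"])
go(.4175,-.352,.0385,186.3)
```

```text
[ 0.41758411 -0.35154512  0.1358039 ] 186.30449644468135 [ 1.17935948  0.16723547 -1.76735659]
to (0.4175, -0.352, 0.0385, 186.3) units xyz [ 0.01 -0.02  4.87] roll 0.0
```

apply_moves(
  commands=[
    [0, 0, 0.9, 0],
    [0, 0, 0.9, 0],
    [0, 0, 0.9, 0],
    [0, 0, 0.8, 0],
    [0, 0, 0, 0],
  ],
)

```text
clock: 42.82
eef_pos: [0.4156, -0.3499, 0.0625]
tool_rot: [-0.055, 0.998, 0.002, -0.002]
ft_force: [-1.0, 1.5, -1.6]
grip_width: 0.0229
grasp_force: 59.1
```

apply_moves(
  commands=[
    [0, 0, 0.5, 0],
    [0, 0, 0.5, 0],
    [0, 0, 0.25, 0],
    [0, 0, 0.05, 0],
    [0, 0, 0, 0],
  ],
)

```text
clock: 43.23
eef_pos: [0.4175, -0.352, 0.0395]
tool_rot: [-0.055, 0.998, 0.0, -0.0]
ft_force: [0.5, -1.0, -0.8]
grip_width: 0.0227
grasp_force: 59.1
```

apply_moves(
  commands=[
    [0, 0, 0, 0],
    [0, 0, 0, 0],
    [0, 0, 0, 0],
    [0, 0, 0, 0],
    [0, 0, 0, 0],
  ],
  claw=0.46,
)

```text
clock: 43.65
eef_pos: [0.4178, -0.3524, 0.0402]
tool_rot: [-0.055, 0.998, -0.0, 0.0]
ft_force: [0.2, -0.7, -0.5]
grip_width: 0.0459
grasp_force: 0.0
```

apply_moves(
  commands=[
    [0, 0, -0.3, 0],
    [0, 0, -0.8, 0],
    [0, 0, -1, 0],
    [0, 0, -1, 0],
    [0, 0, -1, 0],
  ],
)

```text
clock: 44.07
eef_pos: [0.4175, -0.3521, 0.123]
tool_rot: [-0.055, 0.998, 0.0, -0.0]
ft_force: [0.3, -1.0, 0.0]
grip_width: 0.046
grasp_force: 0.0
```

apply_moves(
  commands=[
    [-0.43, 0.98, -0.5, 0],
    [-0.43, 0.98, 0, 0],
    [-0.43, 0.98, 0, 0],
    [-0.43, 0.98, 0, 0],
    [-0.43, 0.98, 0, 0],
  ],
)

```text
clock: 44.48
eef_pos: [0.4498, -0.2492, 0.1325]
tool_rot: [-0.055, 0.998, -0.0, 0.0]
ft_force: [0.3, 0.1, -0.1]
grip_width: 0.0459
grasp_force: 0.0
```

apply_moves(
  commands=[
    [-0.43, 0.98, 0, 0],
    [-0.43, 0.98, 0, 0],
    [-0.43, 0.98, 0, 0],
    [-0.43, 0.98, 0, 0],
    [-0.43, 0.98, 0, 0],
  ],
)

```text
clock: 44.9
eef_pos: [0.4817, -0.1469, 0.1324]
tool_rot: [-0.055, 0.998, -0.0, 0.0]
ft_force: [0.0, -0.2, 0.4]
grip_width: 0.0462
grasp_force: 0.0
```

apply_moves(
  commands=[
    [-0.43, 0.98, 0, 0],
    [-0.43, 0.98, 0, 0],
    [-0.43, 0.98, 0, 0],
    [-0.43, 0.98, 0, 0],
    [-0.43, 0.98, 0, 0],
  ],
)

```text
clock: 45.32
eef_pos: [0.5136, -0.0447, 0.1323]
tool_rot: [-0.055, 0.998, -0.0, 0.0]
ft_force: [0.3, -0.1, 0.6]
grip_width: 0.0461
grasp_force: 0.0
```

apply_moves(
  commands=[
    [-0.43, 0.98, 0, 0],
    [-0.43, 0.98, 0, 0],
    [-0.43, 0.98, 0, 0],
    [-0.43, 0.98, 0, 0],
    [-0.43, 0.98, 0, 0],
  ],
)

```text
clock: 45.73
eef_pos: [0.5455, 0.0575, 0.1323]
tool_rot: [-0.055, 0.998, -0.0, 0.0]
ft_force: [0.7, 0.2, 0.2]
grip_width: 0.0461
grasp_force: 0.0
```

apply_moves(
  commands=[
    [-0.43, 0.98, 0, 0],
    [-0.43, 0.98, 0, 0],
    [-0.43, 0.98, 0, 0],
    [-0.43, 0.98, 0, 0],
    [-0.43, 0.98, 0, 0],
  ],
)

```text
clock: 46.15
eef_pos: [0.5773, 0.1596, 0.1322]
tool_rot: [-0.055, 0.998, 0.0, 0.0]
ft_force: [-0.1, -0.7, 0.3]
grip_width: 0.0463
grasp_force: 0.0
```

apply_moves(
  commands=[
    [-0.43, 0.98, 0, 0],
    [-0.43, 0.98, 0, 0],
    [-0.43, 0.98, 0, 0],
    [-0.42, 0.89, 0, 0.103],
    [0, 0, 0, 0.103],
  ],
)

```text
clock: 46.57
eef_pos: [0.6035, 0.2423, 0.1321]
tool_rot: [0.053, 0.999, 0.001, 0.001]
ft_force: [-0.2, -1.0, 0.5]
grip_width: 0.0461
grasp_force: 0.0
```

apply_moves(
  commands=[
    [0, 0, 0, 0],
    [0, 0, 0, 0],
    [0, 0, 0, 0],
    [0, 0, 0, 0],
    [0, 0, 0, 0],
  ],
)

```text
clock: 46.98
eef_pos: [0.6026, 0.2378, 0.1319]
tool_rot: [0.052, 0.999, -0.0, -0.0]
ft_force: [-0.1, -0.3, 0.2]
grip_width: 0.046
grasp_force: 0.0
```

Run:
```python
from tr import *
o=bot.get_obs();print(o["eef_pos"],yaw(o),o["ft_force"])
go(.6033,.2381,.0405,174)
contacts(340,425,.04);contacts(180,262,.042)
```

```text
[0.60257592 0.23779065 0.13192627] 173.98801999919465 [-0.11714031 -0.34793887  0.19247835]
to (0.6033, 0.2381, 0.0405, 174) units xyz [-0.03  0.02  4.57] roll -0.0
[[0.591, -0.335, 8.0], [0.552, -0.339, 8.0], [0.515, -0.342, 8.0], [0.475, -0.346, 7.0], [0.438, -0.351, 7.0], [0.398, -0.355, 7.0]]
[]
```

apply_moves(
  commands=[
    [-0.03, 0.02, 0.9, 0],
    [0, 0, 0.9, 0],
    [0, 0, 0.7, 0],
    [0, 0, 0.6, 0],
    [0, 0, 0, 0],
  ],
)

```text
clock: 47.5
eef_pos: [0.6014, 0.2379, 0.0666]
tool_rot: [0.052, 0.999, -0.001, -0.002]
ft_force: [-0.2, 0.0, -0.2]
grip_width: 0.0461
grasp_force: 0.0
```

apply_moves(
  commands=[
    [0, 0, 0.5, 0],
    [0, 0, 0.4, 0],
    [0, 0, 0.3, 0],
    [0, 0, 0.25, 0],
    [0, 0, 0, 0],
  ],
)

```text
clock: 47.92
eef_pos: [0.6037, 0.2349, 0.0408]
tool_rot: [0.054, 0.999, -0.003, 0.0]
ft_force: [-0.4, -10.4, 1.8]
grip_width: 0.0462
grasp_force: 0.0
```

apply_moves(
  commands=[
    [0, 0, 0, 0],
    [0, 0, 0, 0],
    [0, 0, 0, 0],
    [0, 0, 0, 0],
    [0, 0, 0, 0],
  ],
  claw=1,
)

```text
clock: 48.33
eef_pos: [0.6037, 0.2394, 0.0411]
tool_rot: [0.052, 0.999, 0.0, 0.001]
ft_force: [0.9, -0.7, 1.9]
grip_width: 0.0227
grasp_force: 60.8
```

apply_moves(
  commands=[
    [0, 0, -0.3, 0],
    [0, 0, -0.5, 0],
    [0, 0, -0.8, 0],
    [0, 0, -0.8, 0],
    [0, 0, -0.8, 0],
  ],
)

```text
clock: 48.75
eef_pos: [0.6029, 0.239, 0.1057]
tool_rot: [0.052, 0.999, -0.0, -0.0]
ft_force: [0.4, 0.2, -2.0]
grip_width: 0.0227
grasp_force: 60.4
```

apply_moves(
  commands=[
    [0, 0, -0.8, 0],
    [0, 0, -0.8, 0],
    [-0.03, -0.99, 0, 0],
    [-0.03, -0.99, 0, 0],
    [-0.03, -0.99, 0, 0],
  ],
)

```text
clock: 49.17
eef_pos: [0.5988, 0.1797, 0.1379]
tool_rot: [0.052, 0.999, 0.0, 0.001]
ft_force: [-0.3, 0.4, -1.3]
grip_width: 0.023
grasp_force: 60.4
```

apply_moves(
  commands=[
    [-0.03, -0.99, 0, 0],
    [-0.03, -0.99, 0, 0],
    [-0.03, -0.99, 0, 0],
    [-0.03, -0.99, 0, 0],
    [-0.03, -0.99, 0, 0],
  ],
)

```text
clock: 49.58
eef_pos: [0.5912, 0.0802, 0.1374]
tool_rot: [0.052, 0.999, 0.0, 0.0]
ft_force: [-0.4, -0.4, -1.3]
grip_width: 0.0228
grasp_force: 60.4
```

apply_moves(
  commands=[
    [-0.03, -0.99, 0, 0],
    [-0.03, -0.99, 0, 0],
    [-0.03, -0.99, 0, 0],
    [-0.03, -0.99, 0, 0],
    [-0.03, -0.99, 0, 0],
  ],
)

```text
clock: 50.0
eef_pos: [0.5838, -0.0186, 0.1374]
tool_rot: [0.052, 0.999, 0.0, 0.0]
ft_force: [0.5, 0.3, -2.0]
grip_width: 0.023
grasp_force: 60.4
```

apply_moves(
  commands=[
    [-0.03, -0.99, 0, 0],
    [-0.03, -0.99, 0, 0],
    [-0.03, -0.99, 0, 0],
    [-0.03, -0.99, 0, 0],
    [-0.03, -0.99, 0, 0],
  ],
)

```text
clock: 50.42
eef_pos: [0.5765, -0.1174, 0.1374]
tool_rot: [0.052, 0.999, 0.0, 0.0]
ft_force: [0.3, 0.5, -1.3]
grip_width: 0.0233
grasp_force: 60.4
```

apply_moves(
  commands=[
    [-0.03, -0.99, 0, 0],
    [-0.03, -0.99, 0, 0],
    [-0.03, -0.99, 0, 0],
    [0, -0.99, 0, 0],
    [0, -0.99, 0, 0],
  ],
)

```text
clock: 50.83
eef_pos: [0.568, -0.2161, 0.1374]
tool_rot: [0.052, 0.999, 0.0, 0.0]
ft_force: [-0.6, 0.7, -1.8]
grip_width: 0.0234
grasp_force: 60.4
```

apply_moves(
  commands=[
    [0, -0.99, 0, 0],
    [0, -0.99, 0, -0.103],
    [0, 0, 0, -0.103],
    [0, 0, 0, 0],
    [0, 0, 0, 0],
  ],
)

```text
clock: 51.25
eef_pos: [0.5638, -0.2546, 0.137]
tool_rot: [-0.054, 0.999, 0.0, 0.0]
ft_force: [-0.1, 0.5, -1.2]
grip_width: 0.0231
grasp_force: 60.4
```

Run:
```python
from h import *
o=bot.get_obs();print(o["eef_pos"],yaw(o),o["ft_force"])
go(.564,-.256,.0385,186.3)
```

```text
[ 0.56383653 -0.25463769  0.13703981] 186.17924049658768 [-0.076278    0.48886543 -1.219635  ]
to (0.564, -0.256, 0.0385, 186.3) units xyz [-0.   -0.07  4.93] roll -0.002
```

apply_moves(
  commands=[
    [0, -0.07, 0.9, 0],
    [0, 0, 0.9, 0],
    [0, 0, 0.9, 0],
    [0, 0, 0.8, 0],
    [0, 0, 0, 0],
  ],
)

```text
clock: 51.67
eef_pos: [0.5618, -0.2539, 0.0631]
tool_rot: [-0.055, 0.998, 0.002, -0.003]
ft_force: [-0.6, 0.5, -2.1]
grip_width: 0.023
grasp_force: 60.4
```

apply_moves(
  commands=[
    [0, 0, 0.5, 0],
    [0, 0, 0.5, 0],
    [0, 0, 0.3, 0],
    [0, 0, 0.05, 0],
    [0, 0, 0, 0],
  ],
)

```text
clock: 52.08
eef_pos: [0.5641, -0.2561, 0.0396]
tool_rot: [-0.055, 0.998, 0.0, -0.0]
ft_force: [-0.8, -0.6, -1.9]
grip_width: 0.0229
grasp_force: 60.6
```

apply_moves(
  commands=[
    [0, 0, 0, 0],
    [0, 0, 0, 0],
    [0, 0, 0, 0],
    [0, 0, 0, 0],
    [0, 0, 0, 0],
  ],
  claw=0.55,
)

```text
clock: 52.5
eef_pos: [0.5643, -0.2563, 0.0401]
tool_rot: [-0.055, 0.998, -0.0, 0.0]
ft_force: [-0.2, 0.3, 0.2]
grip_width: 0.0386
grasp_force: 0.0
```

apply_moves(
  commands=[
    [0, 0, -0.3, 0],
    [0, 0, -0.8, 0],
    [0, 0, -1, 0],
    [0, 0, -1, 0],
    [0, 0, -1, 0],
  ],
)

```text
clock: 52.92
eef_pos: [0.564, -0.2561, 0.123]
tool_rot: [-0.055, 0.998, 0.0, -0.0]
ft_force: [0.7, 0.1, -0.6]
grip_width: 0.0384
grasp_force: 0.0
```

apply_moves(
  commands=[
    [-0.04, 0.98, -0.5, 0],
    [-0.04, 0.98, 0, 0],
    [-0.04, 0.98, 0, 0],
    [-0.04, 0.98, 0, 0],
    [-0.04, 0.98, 0, 0],
  ],
)

```text
clock: 53.33
eef_pos: [0.5572, -0.1575, 0.1325]
tool_rot: [-0.055, 0.998, -0.0, 0.0]
ft_force: [-0.0, 0.4, -0.8]
grip_width: 0.0384
grasp_force: 0.0
```

apply_moves(
  commands=[
    [-0.04, 0.98, 0, 0],
    [-0.04, 0.98, 0, 0],
    [-0.04, 0.98, 0, 0],
    [-0.04, 0.98, 0, 0],
    [-0.04, 0.98, 0, 0],
  ],
)

```text
clock: 53.75
eef_pos: [0.5503, -0.0595, 0.1324]
tool_rot: [-0.055, 0.998, -0.0, 0.0]
ft_force: [0.1, -0.3, -0.1]
grip_width: 0.0383
grasp_force: 0.0
```

apply_moves(
  commands=[
    [-0.04, 0.98, 0, 0],
    [-0.04, 0.98, 0, 0],
    [-0.04, 0.98, 0, 0],
    [-0.04, 0.98, 0, 0],
    [-0.04, 0.98, 0, 0],
  ],
)

```text
clock: 54.17
eef_pos: [0.5435, 0.0383, 0.1324]
tool_rot: [-0.055, 0.998, 0.0, 0.0]
ft_force: [0.9, -0.9, -0.6]
grip_width: 0.0382
grasp_force: 0.0
```

apply_moves(
  commands=[
    [-0.04, 0.98, 0, 0],
    [-0.04, 0.98, 0, 0],
    [-0.04, 0.98, 0, 0],
    [-0.04, 0.98, 0, 0],
    [-0.04, 0.98, 0, 0],
  ],
)

```text
clock: 54.58
eef_pos: [0.5367, 0.1362, 0.1324]
tool_rot: [-0.055, 0.998, 0.0, 0.0]
ft_force: [0.1, -0.2, -0.6]
grip_width: 0.0384
grasp_force: 0.0
```

apply_moves(
  commands=[
    [-0.04, 0.98, 0, 0],
    [-0.04, 0.98, 0, 0],
    [-0.04, 0.98, 0, 0],
    [-0.04, 0.98, 0, 0],
    [-0.04, 0.98, 0, 0],
  ],
)

```text
clock: 55.0
eef_pos: [0.5298, 0.2341, 0.1324]
tool_rot: [-0.055, 0.998, 0.0, 0.0]
ft_force: [-0.7, -0.1, 0.3]
grip_width: 0.0384
grasp_force: 0.0
```

apply_moves(
  commands=[
    [-0.04, 0.6, 0, 0.103],
    [0, 0, 0, 0.103],
    [0, 0, 0, 0],
    [0, 0, 0, 0],
    [0, 0, 0, 0],
  ],
)

```text
clock: 55.42
eef_pos: [0.5293, 0.2447, 0.1319]
tool_rot: [0.052, 0.999, -0.0, 0.0]
ft_force: [-0.4, 0.2, 0.6]
grip_width: 0.0386
grasp_force: 0.0
```

Run:
```python
from tr import *
o=bot.get_obs();print(o["eef_pos"],yaw(o),o["ft_force"])
go(.5293,.2455,.0405,174)
contacts(340,425,.04);contacts(180,262,.042)
```

```text
[0.52931856 0.24472555 0.13194104] 174.0880565596528 [-0.36553235  0.19075395  0.64826928]
to (0.5293, 0.2455, 0.0405, 174) units xyz [0.   0.04 4.57] roll 0.001
[[0.591, -0.335, 8.0], [0.584, -0.255, 6.0], [0.552, -0.339, 8.0], [0.544, -0.259, 7.0], [0.515, -0.342, 8.0], [0.474, -0.347, 6.0], [0.438, -0.35, 7.0], [0.398, -0.355, 7.0]]
[]
```

apply_moves(
  commands=[
    [0, 0.04, 0.9, 0],
    [0, 0, 0.9, 0],
    [0, 0, 0.7, 0],
    [0, 0, 0.6, 0],
    [0, 0, 0, 0],
  ],
)

```text
clock: 55.93
eef_pos: [0.5276, 0.2445, 0.067]
tool_rot: [0.052, 0.999, -0.001, -0.002]
ft_force: [0.4, 0.8, -0.1]
grip_width: 0.0385
grasp_force: 0.0
```

apply_moves(
  commands=[
    [0, 0, 0.5, 0],
    [0, 0, 0.4, 0],
    [0, 0, 0.3, 0],
    [0, 0, 0.25, 0],
    [0, 0, 0, 0],
  ],
)

```text
clock: 56.35
eef_pos: [0.5289, 0.2456, 0.0398]
tool_rot: [0.052, 0.999, -0.0, -0.001]
ft_force: [-0.6, -0.2, -0.2]
grip_width: 0.0381
grasp_force: 0.0
```

apply_moves(
  commands=[
    [0, 0, 0, 0],
    [0, 0, 0, 0],
    [0, 0, 0, 0],
    [0, 0, 0, 0],
    [0, 0, 0, 0],
  ],
  claw=1,
)

```text
clock: 56.77
eef_pos: [0.5295, 0.246, 0.041]
tool_rot: [0.052, 0.999, 0.0, 0.0]
ft_force: [0.6, -0.0, 1.2]
grip_width: 0.0229
grasp_force: 61.0
```

apply_moves(
  commands=[
    [0, 0, -0.3, 0],
    [0, 0, -0.5, 0],
    [0, 0, -0.8, 0],
    [0, 0, -0.8, 0],
    [0, 0, -0.8, 0],
  ],
)

```text
clock: 57.18
eef_pos: [0.5294, 0.2459, 0.1061]
tool_rot: [0.052, 0.999, 0.0, 0.0]
ft_force: [0.0, 0.2, -1.4]
grip_width: 0.0226
grasp_force: 60.9
```

apply_moves(
  commands=[
    [0, 0, -0.8, 0],
    [0, 0, -0.8, 0],
    [-0.02, -0.99, 0, 0],
    [-0.02, -0.99, 0, 0],
    [-0.02, -0.99, 0, 0],
  ],
)

```text
clock: 57.6
eef_pos: [0.5246, 0.1865, 0.1382]
tool_rot: [0.052, 0.999, 0.0, 0.001]
ft_force: [-0.7, -0.1, -2.1]
grip_width: 0.0227
grasp_force: 60.9
```

apply_moves(
  commands=[
    [-0.02, -0.99, 0, 0],
    [-0.02, -0.99, 0, 0],
    [-0.02, -0.99, 0, 0],
    [-0.02, -0.99, 0, 0],
    [-0.02, -0.99, 0, 0],
  ],
)

```text
clock: 58.02
eef_pos: [0.5159, 0.0871, 0.1377]
tool_rot: [0.052, 0.999, 0.0, 0.0]
ft_force: [0.9, -0.1, -1.3]
grip_width: 0.0229
grasp_force: 60.9
```

apply_moves(
  commands=[
    [-0.02, -0.99, 0, 0],
    [-0.02, -0.99, 0, 0],
    [-0.02, -0.99, 0, 0],
    [-0.02, -0.99, 0, 0],
    [-0.02, -0.99, 0, 0],
  ],
)

```text
clock: 58.43
eef_pos: [0.5075, -0.0116, 0.1378]
tool_rot: [0.052, 0.999, 0.0, 0.001]
ft_force: [0.2, 0.6, -1.5]
grip_width: 0.0228
grasp_force: 60.9
```

apply_moves(
  commands=[
    [-0.02, -0.99, 0, 0],
    [-0.02, -0.99, 0, 0],
    [-0.02, -0.99, 0, 0],
    [-0.02, -0.99, 0, 0],
    [-0.02, -0.99, 0, 0],
  ],
)

```text
clock: 58.85
eef_pos: [0.4992, -0.1103, 0.1378]
tool_rot: [0.052, 0.999, -0.0, 0.001]
ft_force: [0.3, 0.1, -2.6]
grip_width: 0.023
grasp_force: 60.9
```

apply_moves(
  commands=[
    [-0.02, -0.99, 0, 0],
    [-0.02, -0.99, 0, 0],
    [-0.02, -0.99, 0, 0],
    [-0.02, -0.99, 0, 0],
    [-0.02, -0.99, 0, 0],
  ],
)

```text
clock: 59.27
eef_pos: [0.4908, -0.209, 0.1378]
tool_rot: [0.052, 0.999, -0.0, 0.001]
ft_force: [0.1, -0.8, -0.3]
grip_width: 0.0228
grasp_force: 60.9
```

apply_moves(
  commands=[
    [-0.02, -0.99, 0, 0],
    [-0.02, -0.99, 0, 0],
    [0, -0.82, 0, -0.103],
    [0, 0, 0, -0.103],
    [0, 0, 0, 0],
  ],
)

```text
clock: 59.68
eef_pos: [0.4856, -0.2649, 0.1375]
tool_rot: [-0.055, 0.998, -0.0, 0.0]
ft_force: [-0.4, 0.5, -1.3]
grip_width: 0.0231
grasp_force: 60.8
```

Run:
```python
from h import *
o=bot.get_obs();print(o["eef_pos"],yaw(o),o["ft_force"])
go(.487,-.264,.0385,186.3)
```

```text
[ 0.48562199 -0.26489862  0.13753508] 186.33089236165878 [-0.37004644  0.5087666  -1.32305475]
to (0.487, -0.264, 0.0385, 186.3) units xyz [-0.07  0.04  4.95] roll 0.001
```

apply_moves(
  commands=[
    [-0.07, 0.04, 0.9, 0],
    [0, 0, 0.9, 0],
    [0, 0, 0.9, 0],
    [0, 0, 0.8, 0],
    [0, 0, 0, 0],
  ],
)

```text
clock: 60.1
eef_pos: [0.4849, -0.261, 0.064]
tool_rot: [-0.055, 0.999, 0.002, -0.003]
ft_force: [-0.4, 0.6, -2.1]
grip_width: 0.0224
grasp_force: 60.8
```

apply_moves(
  commands=[
    [0, 0, 0.5, 0],
    [0, 0, 0.5, 0],
    [0, 0, 0.3, 0],
    [0, 0, 0.08, 0],
    [0, 0, 0, 0],
  ],
)

```text
clock: 60.52
eef_pos: [0.4871, -0.2627, 0.0392]
tool_rot: [-0.055, 0.998, 0.0, 0.0]
ft_force: [0.3, 0.7, -2.0]
grip_width: 0.023
grasp_force: 61.0
```

apply_moves(
  commands=[
    [0, 0, 0, 0],
    [0, 0, 0, 0],
    [0, 0, 0, 0],
    [0, 0, 0, 0],
    [0, 0, 0, 0],
  ],
  claw=0.55,
)

```text
clock: 60.93
eef_pos: [0.4872, -0.2629, 0.0393]
tool_rot: [-0.055, 0.998, -0.0, 0.0]
ft_force: [-0.1, 0.3, -0.3]
grip_width: 0.0384
grasp_force: 0.0
```

apply_moves(
  commands=[
    [0, 0, -0.3, 0],
    [0, 0, -0.8, 0],
    [0, 0, -1, 0],
    [0, 0, -1, 0],
    [0, 0, -1, 0],
  ],
)

```text
clock: 61.35
eef_pos: [0.4869, -0.2627, 0.1223]
tool_rot: [-0.055, 0.998, 0.0, -0.0]
ft_force: [0.5, 1.1, 1.0]
grip_width: 0.0382
grasp_force: 0.0
```

apply_moves(
  commands=[
    [-0.05, 0.98, -0.5, 0],
    [-0.05, 0.98, 0, 0],
    [-0.05, 0.98, 0, 0],
    [-0.05, 0.98, 0, 0],
    [-0.05, 0.98, 0, 0],
  ],
)

```text
clock: 61.77
eef_pos: [0.4811, -0.1641, 0.1318]
tool_rot: [-0.055, 0.998, -0.0, 0.0]
ft_force: [0.4, 0.0, 0.7]
grip_width: 0.0388
grasp_force: 0.0
```

apply_moves(
  commands=[
    [-0.05, 0.98, 0, 0],
    [-0.05, 0.98, 0, 0],
    [-0.05, 0.98, 0, 0],
    [-0.05, 0.98, 0, 0],
    [-0.05, 0.98, 0, 0],
  ],
)

```text
clock: 62.18
eef_pos: [0.4753, -0.066, 0.1317]
tool_rot: [-0.055, 0.998, -0.0, 0.0]
ft_force: [-0.2, -0.9, -0.9]
grip_width: 0.0385
grasp_force: 0.0
```

apply_moves(
  commands=[
    [-0.05, 0.98, 0, 0],
    [-0.05, 0.98, 0, 0],
    [-0.05, 0.98, 0, 0],
    [-0.05, 0.98, 0, 0],
    [-0.05, 0.98, 0, 0],
  ],
)

```text
clock: 62.6
eef_pos: [0.4694, 0.032, 0.1317]
tool_rot: [-0.055, 0.998, 0.0, 0.0]
ft_force: [0.3, 0.2, 0.4]
grip_width: 0.0385
grasp_force: 0.0
```

apply_moves(
  commands=[
    [-0.05, 0.98, 0, 0],
    [-0.05, 0.98, 0, 0],
    [-0.05, 0.98, 0, 0],
    [-0.05, 0.98, 0, 0],
    [-0.05, 0.98, 0, 0],
  ],
)

```text
clock: 63.02
eef_pos: [0.4635, 0.13, 0.1317]
tool_rot: [-0.055, 0.998, 0.0, 0.0]
ft_force: [0.5, -0.3, 1.2]
grip_width: 0.0384
grasp_force: 0.0
```

apply_moves(
  commands=[
    [-0.05, 0.98, 0, 0],
    [-0.05, 0.98, 0, 0],
    [-0.05, 0.98, 0, 0],
    [-0.05, 0.98, 0, 0],
    [-0.05, 0.98, 0, 0],
  ],
)

```text
clock: 63.43
eef_pos: [0.4576, 0.228, 0.1317]
tool_rot: [-0.055, 0.998, 0.0, 0.0]
ft_force: [0.5, -0.1, -0.2]
grip_width: 0.0384
grasp_force: 0.0
```

apply_moves(
  commands=[
    [-0.05, 0.98, 0, 0],
    [0, 0.36, 0, 0.103],
    [0, 0, 0, 0.103],
    [0, 0, 0, 0],
    [0, 0, 0, 0],
  ],
)

```text
clock: 63.85
eef_pos: [0.4557, 0.2538, 0.1314]
tool_rot: [0.051, 0.999, 0.0, 0.0]
ft_force: [0.4, -0.5, -0.3]
grip_width: 0.0381
grasp_force: 0.0
```

Run:
```python
from tr import *
o=bot.get_obs();print(o["eef_pos"],yaw(o),o["ft_force"])
go(.4561,.2524,.0405,174)
contacts(340,425,.04);contacts(180,262,.042)
```

```text
[0.45568501 0.25376909 0.13140943] 174.15618938773972 [ 0.36197413 -0.47294324 -0.31114478]
to (0.4561, 0.2524, 0.0405, 174) units xyz [-0.03 -0.07  4.55] roll 0.003
[[0.591, -0.335, 8.0], [0.584, -0.254, 7.0], [0.553, -0.338, 9.0], [0.544, -0.259, 7.0], [0.515, -0.342, 8.0], [0.507, -0.261, 8.0], [0.475, -0.346, 7.0], [0.467, -0.265, 7.0], [0.438, -0.351, 7.0], [0.397, -0.355, 8.0]]
[]
```

apply_moves(
  commands=[
    [-0.03, -0.07, 0.9, 0],
    [0, 0, 0.9, 0],
    [0, 0, 0.7, 0],
    [0, 0, 0.6, 0],
    [0, 0, 0, 0],
  ],
)

```text
clock: 64.37
eef_pos: [0.4545, 0.2508, 0.0668]
tool_rot: [0.052, 0.999, -0.001, -0.002]
ft_force: [-1.2, 0.5, 0.6]
grip_width: 0.0382
grasp_force: 0.0
```

apply_moves(
  commands=[
    [0, 0, 0.5, 0],
    [0, 0, 0.4, 0],
    [0, 0, 0.3, 0],
    [0, 0, 0.25, 0],
    [0, 0, 0, 0],
  ],
)

```text
clock: 64.78
eef_pos: [0.4556, 0.2519, 0.0391]
tool_rot: [0.052, 0.999, -0.0, -0.001]
ft_force: [0.3, -0.7, 0.1]
grip_width: 0.0383
grasp_force: 0.0
```

apply_moves(
  commands=[
    [0, 0, 0, 0],
    [0, 0, 0, 0],
    [0, 0, 0, 0],
    [0, 0, 0, 0],
    [0, 0, 0, 0],
  ],
  claw=1,
)

```text
clock: 65.2
eef_pos: [0.4564, 0.2524, 0.0403]
tool_rot: [0.052, 0.999, 0.0, 0.0]
ft_force: [0.5, -0.7, -0.4]
grip_width: 0.0227
grasp_force: 59.9
```

apply_moves(
  commands=[
    [0, 0, -0.3, 0],
    [0, 0, -0.5, 0],
    [0, 0, -0.8, 0],
    [0, 0, -0.8, 0],
    [0, 0, -0.8, 0],
  ],
)

```text
clock: 65.62
eef_pos: [0.456, 0.2519, 0.1055]
tool_rot: [0.052, 0.999, -0.0, -0.0]
ft_force: [0.7, 0.1, -2.4]
grip_width: 0.0229
grasp_force: 59.9
```

apply_moves(
  commands=[
    [0, 0, -0.8, 0],
    [0, 0, -0.8, 0],
    [-0.02, -0.99, 0, 0],
    [-0.02, -0.99, 0, 0],
    [-0.02, -0.99, 0, 0],
  ],
)

```text
clock: 66.03
eef_pos: [0.4512, 0.1925, 0.1375]
tool_rot: [0.052, 0.999, -0.0, 0.001]
ft_force: [0.5, -0.0, -2.2]
grip_width: 0.023
grasp_force: 60.0
```

apply_moves(
  commands=[
    [-0.02, -0.99, 0, 0],
    [-0.02, -0.99, 0, 0],
    [-0.02, -0.99, 0, 0],
    [-0.02, -0.99, 0, 0],
    [-0.02, -0.99, 0, 0],
  ],
)

```text
clock: 66.45
eef_pos: [0.4425, 0.0933, 0.137]
tool_rot: [0.052, 0.999, -0.0, 0.0]
ft_force: [0.0, 0.5, -1.5]
grip_width: 0.0231
grasp_force: 60.0
```

apply_moves(
  commands=[
    [-0.02, -0.99, 0, 0],
    [-0.02, -0.99, 0, 0],
    [-0.02, -0.99, 0, 0],
    [-0.02, -0.99, 0, 0],
    [-0.02, -0.99, 0, 0],
  ],
)

```text
clock: 66.87
eef_pos: [0.4341, -0.0054, 0.1371]
tool_rot: [0.052, 0.999, -0.0, 0.0]
ft_force: [-0.2, -0.8, -0.9]
grip_width: 0.0224
grasp_force: 60.0
```

apply_moves(
  commands=[
    [-0.02, -0.99, 0, 0],
    [-0.02, -0.99, 0, 0],
    [-0.02, -0.99, 0, 0],
    [-0.02, -0.99, 0, 0],
    [-0.02, -0.99, 0, 0],
  ],
)

```text
clock: 67.28
eef_pos: [0.4257, -0.1041, 0.1371]
tool_rot: [0.052, 0.999, -0.0, 0.0]
ft_force: [-0.1, -0.3, -1.3]
grip_width: 0.0231
grasp_force: 60.0
```

apply_moves(
  commands=[
    [-0.02, -0.99, 0, 0],
    [-0.02, -0.99, 0, 0],
    [-0.02, -0.99, 0, 0],
    [0, -0.99, 0, 0],
    [0, -0.99, 0, 0],
  ],
)

```text
clock: 67.7
eef_pos: [0.4164, -0.2027, 0.1371]
tool_rot: [0.053, 0.999, -0.0, 0.0]
ft_force: [0.1, -0.6, -1.6]
grip_width: 0.0231
grasp_force: 60.0
```

apply_moves(
  commands=[
    [0, -0.99, 0, 0],
    [0, -0.99, 0, 0],
    [0, -0.99, 0, 0],
    [0, -0.62, 0, -0.103],
    [0, 0, 0, -0.103],
  ],
)

```text
clock: 68.12
eef_pos: [0.4091, -0.2756, 0.1372]
tool_rot: [-0.056, 0.998, -0.001, 0.0]
ft_force: [-0.0, 0.1, -2.1]
grip_width: 0.0229
grasp_force: 59.9
```

apply_moves(
  commands=[
    [0, 0, 0, 0],
    [0, 0, 0, 0],
    [0, 0, 0, 0],
    [0, 0, 0, 0],
    [0, 0, 0, 0],
  ],
)

```text
clock: 68.53
eef_pos: [0.4094, -0.2725, 0.1363]
tool_rot: [-0.055, 0.998, -0.0, -0.0]
ft_force: [-1.0, 0.1, -1.7]
grip_width: 0.0231
grasp_force: 59.9
```

Run:
```python
from h import *
o=bot.get_obs();print(o["eef_pos"],yaw(o),o["ft_force"])
go(.409,-.273,.0385,186.3)
```

```text
[ 0.4093617  -0.27248654  0.1362716 ] 186.33513602958266 [-1.03146655  0.07252269 -1.70605891]
to (0.409, -0.273, 0.0385, 186.3) units xyz [ 0.02 -0.02  4.89] roll 0.001
```

apply_moves(
  commands=[
    [0, 0, 0.9, 0],
    [0, 0, 0.9, 0],
    [0, 0, 0.9, 0],
    [0, 0, 0.8, 0],
    [0, 0, 0, 0],
  ],
)

```text
clock: 68.95
eef_pos: [0.4072, -0.2711, 0.0632]
tool_rot: [-0.055, 0.998, 0.002, -0.003]
ft_force: [-0.4, 0.9, -1.6]
grip_width: 0.0229
grasp_force: 59.9
```

apply_moves(
  commands=[
    [0, 0, 0.5, 0],
    [0, 0, 0.5, 0],
    [0, 0, 0.3, 0],
    [0, 0, 0.05, 0],
    [0, 0, 0, 0],
  ],
)

```text
clock: 69.37
eef_pos: [0.4093, -0.2728, 0.0389]
tool_rot: [-0.055, 0.998, 0.0, -0.0]
ft_force: [0.5, 0.6, -1.7]
grip_width: 0.0226
grasp_force: 59.9
```

apply_moves(
  commands=[
    [0, 0, 0, 0],
    [0, 0, 0, 0],
    [0, 0, 0, 0],
    [0, 0, 0, 0],
    [0, 0, 0, 0],
  ],
  claw=0.55,
)

```text
clock: 69.78
eef_pos: [0.4096, -0.2731, 0.0395]
tool_rot: [-0.055, 0.998, -0.0, 0.0]
ft_force: [-0.2, 0.5, -0.5]
grip_width: 0.0384
grasp_force: 0.0
```

apply_moves(
  commands=[
    [0, 0, -0.3, 0],
    [0, 0, -0.8, 0],
    [0, 0, -1, 0],
    [0, 0, -1, 0],
    [0, 0, -1, 0],
  ],
)

```text
clock: 70.2
eef_pos: [0.4091, -0.2728, 0.1223]
tool_rot: [-0.055, 0.998, 0.0, -0.0]
ft_force: [0.2, -0.6, 0.7]
grip_width: 0.0388
grasp_force: 0.0
```

apply_moves(
  commands=[
    [0, 0, -1, 0.103],
    [0, 0, -1, 0.103],
    [0, 0, -1, 0],
    [0, 0, -1, 0],
    [0, 0, -1, 0],
  ],
  claw=1,
)

```text
clock: 70.62
eef_pos: [0.4091, -0.2728, 0.2227]
tool_rot: [0.052, 0.999, -0.0, 0.0]
ft_force: [-0.4, 0.2, -1.1]
grip_width: 0.0002
grasp_force: 0.0
```

apply_moves(
  commands=[
    [0, 0, -1, 0],
    [0, 0, -1, 0],
    [0, 0, -0.5, 0],
    [0, 0, 0, 0],
    [0, 0, 0, 0],
  ],
)

```text
clock: 71.03
eef_pos: [0.4094, -0.2729, 0.2712]
tool_rot: [0.052, 0.999, -0.0, 0.0]
ft_force: [-0.6, -0.0, 0.0]
grip_width: 0.0001
grasp_force: 0.0
```

Run:
```python
from tr import *
o=bot.get_obs();print(o["eef_pos"],yaw(o),o["ft_force"],o["grip_width"])
go(.5426,.4074,.27,174)
contacts(340,425,.04);contacts(180,262,.042)
# pry tool
t=bot.camera("top");im=t["image"];cv2.imwrite("top20.png",im);s=bot.camera("side");cv2.imwrite("side20.png",s["image"])
H,Sa,V=cv2.split(cv2.cvtColor(im,cv2.COLOR_BGR2HSV))
m=(H>5)&(H<22)&(Sa>150)&(V>90);m[:140]=0;m[:,:255]=0;m[:,340:]=0
n,l,st,ce=cv2.connectedComponentsWithStats(m.astype(np.uint8));print("bands",st[1:,4],onz(t,ce[1:],.024))
cv2.imwrite("pics/m20.png",np.hstack([crop(s["image"],100,80,200,200,400,600),crop(im,140,100,280,180,400,600)]))
```

```text
[ 0.40936343 -0.2729444   0.27117542] 173.98908351743736 [-0.58251186 -0.01367642  0.02916622] 5.727651269945863e-05
to (0.5426, 0.4074, 0.27, 174) units xyz [-3.06 34.53  0.06] roll -0.0
[[0.592, -0.334, 8.0], [0.584, -0.255, 6.0], [0.552, -0.339, 8.0], [0.544, -0.259, 7.0], [0.515, -0.342, 8.0], [0.507, -0.261, 7.0], [0.475, -0.346, 7.0], [0.467, -0.265, 7.0], [0.43, -0.271, 7.0], [0.398, -0.355, 7.0], [0.39, -0.275, 8.0]]
[]
bands [42 43] [[ 0.51470833 -0.06619781]
 [ 0.42969041 -0.07243945]]
```

View pics/m20.png

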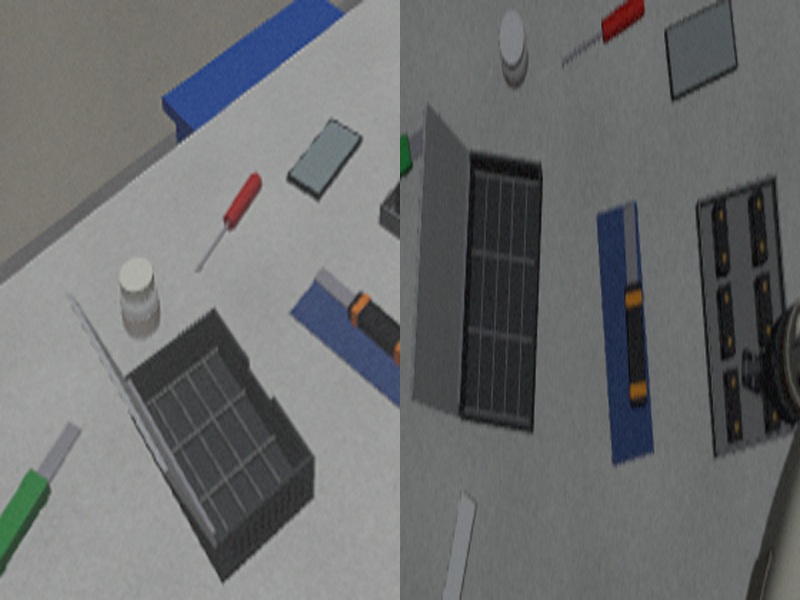

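apply_moves(
  commands=[
    [-0.09, 0.99, 0, 0],
    [-0.09, 0.99, 0, 0],
    [-0.09, 0.99, 0, 0],
    [-0.09, 0.99, 0, 0],
    [-0.09, 0.99, 0, 0],
  ],
)

```text
clock: 71.65
eef_pos: [0.4282, -0.1744, 0.27]
tool_rot: [0.053, 0.999, 0.0, -0.001]
ft_force: [1.0, 0.6, -0.3]
grip_width: 0.0002
grasp_force: 0.0
```

apply_moves(
  commands=[
    [-0.09, 0.99, 0, 0],
    [-0.09, 0.99, 0, 0],
    [-0.09, 0.99, 0, 0],
    [-0.09, 0.99, 0, 0],
    [-0.09, 0.99, 0, 0],
  ],
)

```text
clock: 72.07
eef_pos: [0.4475, -0.0768, 0.27]
tool_rot: [0.052, 0.999, 0.0, -0.001]
ft_force: [0.3, -1.5, 0.5]
grip_width: 0.0002
grasp_force: 0.0
```

apply_moves(
  commands=[
    [-0.09, 0.99, 0, 0],
    [-0.09, 0.99, 0, 0],
    [-0.09, 0.99, 0, 0],
    [-0.09, 0.99, 0, 0],
    [-0.09, 0.99, 0, 0],
  ],
)

```text
clock: 72.48
eef_pos: [0.4668, 0.0206, 0.27]
tool_rot: [0.052, 0.999, -0.0, -0.001]
ft_force: [-0.3, -0.4, -0.1]
grip_width: 0.0
grasp_force: 0.0
```

apply_moves(
  commands=[
    [-0.09, 0.99, 0, 0],
    [-0.09, 0.99, 0, 0],
    [-0.09, 0.99, 0, 0],
    [-0.09, 0.99, 0, 0],
    [-0.09, 0.99, 0, 0],
  ],
)

```text
clock: 72.9
eef_pos: [0.4862, 0.118, 0.2699]
tool_rot: [0.052, 0.999, -0.0, -0.001]
ft_force: [1.2, 0.1, 1.1]
grip_width: 0.0001
grasp_force: 0.0
```

apply_moves(
  commands=[
    [-0.09, 0.99, 0, 0],
    [-0.09, 0.99, 0, 0],
    [-0.09, 0.99, 0, 0],
    [-0.09, 0.99, 0, 0],
    [-0.09, 0.99, 0, 0],
  ],
)

```text
clock: 73.32
eef_pos: [0.5056, 0.2154, 0.2698]
tool_rot: [0.052, 0.999, -0.001, -0.001]
ft_force: [0.4, 0.3, 0.3]
grip_width: -0.0001
grasp_force: 0.0
```

apply_moves(
  commands=[
    [-0.09, 0.99, 0, 0],
    [-0.09, 0.99, 0, 0],
    [-0.09, 0.99, 0, 0],
    [-0.09, 0.99, 0, 0],
    [-0.09, 0.99, 0, 0],
  ],
)

```text
clock: 73.73
eef_pos: [0.5249, 0.3129, 0.2696]
tool_rot: [0.052, 0.999, -0.001, -0.001]
ft_force: [0.1, -0.5, 0.1]
grip_width: 0.0003
grasp_force: 0.0
```

apply_moves(
  commands=[
    [-0.09, 0.99, 0, 0],
    [-0.09, 0.99, 0, 0],
    [-0.09, 0.99, 0, 0],
    [-0.09, 0.99, 0, 0],
    [0, 0.9, 0, 0],
  ],
)

```text
clock: 74.15
eef_pos: [0.5425, 0.4089, 0.2692]
tool_rot: [0.052, 0.999, -0.001, -0.001]
ft_force: [-0.3, 0.3, 0.1]
grip_width: 0.0002
grasp_force: 0.0
```

apply_moves(
  commands=[
    [0, 0, 0, 0],
    [0, 0, 0, 0],
    [0, 0, 0, 0],
    [0, 0, 0, 0],
    [0, 0, 0, 0],
  ],
)

```text
clock: 74.57
eef_pos: [0.5427, 0.4071, 0.2713]
tool_rot: [0.053, 0.999, -0.0, -0.0]
ft_force: [0.4, 0.5, -0.4]
grip_width: 0.0003
grasp_force: 0.0
```

Run:
```python
from tr import *
o=bot.get_obs();print(o["eef_pos"],yaw(o),o["ft_force"],o["joint_pos"].round(2))
go(.5426,.4074,.175,174)
```

```text
[0.54269413 0.40707786 0.27125345] 173.9253139579633 [ 0.41062214  0.52762072 -0.38767423] [ 0.64  0.62  0.63  1.58 -0.    0.75]
to (0.5426, 0.4074, 0.175, 174) units xyz [0.01 0.02 4.81] roll -0.001
```

apply_moves(
  commands=[
    [0, 0, 0.9, 0],
    [0, 0, 0.9, 0],
    [0, 0, 0.9, 0],
    [0, 0, 0.9, 0],
    [0, 0, 0.7, 0],
  ],
)

```text
clock: 74.98
eef_pos: [0.5423, 0.4069, 0.184]
tool_rot: [0.053, 0.999, -0.0, -0.0]
ft_force: [-0.4, 0.7, -0.6]
grip_width: 0.0002
grasp_force: 0.0
```

apply_moves(
  commands=[
    [0, -0.6, 0, 0],
    [0, -0.6, 0, 0],
    [0, -0.6, 0, 0],
    [0, -0.6, 0, 0],
    [0, -0.6, 0, 0],
  ],
)

```text
clock: 75.4
eef_pos: [0.5369, 0.3528, 0.1916]
tool_rot: [0.052, 0.999, 0.007, 0.003]
ft_force: [-9.4, 11.7, 26.3]
grip_width: -0.0
grasp_force: 14.3
```

apply_moves(
  commands=[
    [0, -0.6, 0, 0],
    [0, -0.6, 0, 0],
    [0, -0.6, 0, 0],
    [0, -0.6, 0, 0],
    [0, -0.6, 0, 0],
  ],
)

```text
clock: 75.82
eef_pos: [0.5306, 0.2905, 0.1941]
tool_rot: [0.052, 0.999, 0.004, 0.004]
ft_force: [-6.6, 0.2, 18.6]
grip_width: 0.0004
grasp_force: 8.2
```

apply_moves(
  commands=[
    [0, -0.6, 0, 0],
    [0, -0.6, 0, 0],
    [0, -0.7, 0, 0],
    [0, 0, 0, 0],
    [0, 0, 0, 0],
  ],
)

```text
clock: 76.23
eef_pos: [0.5258, 0.2493, 0.1847]
tool_rot: [0.053, 0.999, -0.001, -0.0]
ft_force: [0.3, -0.1, -0.2]
grip_width: -0.0001
grasp_force: 0.0
```

Run:
```python
from tr import *
o=bot.get_obs();print(o["eef_pos"],yaw(o),o["ft_force"],o["ft_torque"])
ux=np.array([.101,.995]);h=np.array([.531,.293]);print("s",(o["eef_pos"][:2]-h)@ux)
s=bot.camera("side");cv2.imwrite("side21.png",s["image"])
```

```text
[0.52584864 0.24932447 0.1847242 ] 173.8674711730074 [ 0.3280121  -0.10061403 -0.19517438] [-0.00817302 -0.03704235 -0.01559801]
s -0.043977441638222564
```

Run:
```python
from h import *
s=cv2.imread("side21.png");t=bot.camera("top")["image"]
cv2.imwrite("pics/m21.png",np.hstack([crop(s,110,60,180,216,400,480),crop(t,140,100,160,192,400,480)]))
```

```text
(no output)
```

View pics/m21.png

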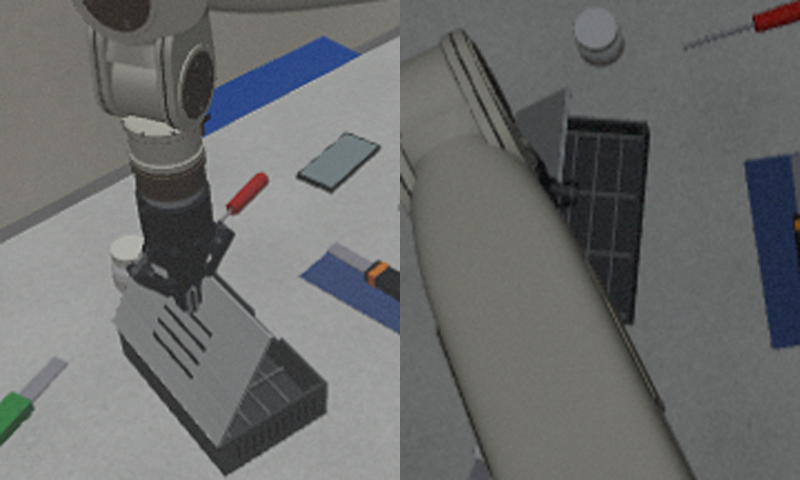

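The cover is now at about 60°, with its slots near (180,340) in the left half and the fingers on its outer face, as planned. I'll push it on down.

apply_moves(
  commands=[
    [0, -0.3, 0.2, 0],
    [0, -0.3, 0.22, 0],
    [0, -0.3, 0.25, 0],
    [0, -0.28, 0.26, 0],
    [0, 0, 0, 0],
  ],
)

```text
clock: 76.75
eef_pos: [0.5229, 0.2259, 0.165]
tool_rot: [0.053, 0.999, -0.001, -0.001]
ft_force: [0.4, 0.2, 0.3]
grip_width: -0.0
grasp_force: 0.0
```

apply_moves(
  commands=[
    [0, -0.25, 0.28, 0],
    [0, -0.24, 0.28, 0],
    [0, -0.23, 0.3, 0],
    [0, -0.21, 0.32, 0],
    [0, 0, 0, 0],
  ],
)

```text
clock: 77.17
eef_pos: [0.5206, 0.2076, 0.141]
tool_rot: [0.053, 0.999, -0.001, -0.001]
ft_force: [-0.6, -0.2, -1.0]
grip_width: -0.0001
grasp_force: 0.0
```

apply_moves(
  commands=[
    [0, -0.18, 0.34, 0],
    [0, -0.15, 0.34, 0],
    [0, -0.13, 0.35, 0],
    [0, -0.12, 0.35, 0],
    [0, 0, 0, 0],
  ],
)

```text
clock: 77.58
eef_pos: [0.5194, 0.1966, 0.1133]
tool_rot: [0.053, 0.999, -0.001, -0.001]
ft_force: [0.7, -0.2, 0.0]
grip_width: 0.0003
grasp_force: 0.0
```

apply_moves(
  commands=[
    [0, -0.08, 0.3, 0],
    [0, -0.06, 0.3, 0],
    [0, -0.04, 0.3, 0],
    [0, -0.02, 0.15, 0],
    [0, 0, 0, 0],
  ],
)

```text
clock: 78.0
eef_pos: [0.5195, 0.1933, 0.0932]
tool_rot: [0.052, 0.999, -0.0, -0.001]
ft_force: [0.2, 0.0, 0.4]
grip_width: -0.0001
grasp_force: 0.0
```

apply_moves(
  commands=[
    [0, 0, 0.1, 0],
    [0, 0, 0.1, 0],
    [0, 0, 0.1, 0],
    [0, 0, 0, 0],
    [0, 0, 0, 0],
  ],
)

```text
clock: 78.42
eef_pos: [0.5199, 0.1934, 0.091]
tool_rot: [0.052, 0.999, 0.0, 0.001]
ft_force: [-6.2, -2.7, 16.4]
grip_width: -0.0002
grasp_force: 8.1
```

apply_moves(
  commands=[
    [0, 0, -0.5, 0],
    [0, 0, -1, 0],
    [0, 0, -1, 0],
    [0, 0, -1, 0],
    [0, 0, -0.5, 0],
  ],
  claw=0,
)

```text
clock: 78.83
eef_pos: [0.5212, 0.194, 0.171]
tool_rot: [0.052, 0.999, 0.001, 0.002]
ft_force: [0.1, 0.6, 0.5]
grip_width: 0.0603
grasp_force: 0.0
```

apply_moves(
  commands=[
    [0, -1, 0, 0],
    [0, -1, 0, 0],
    [0, -1, 0, 0],
    [0, -1, 0, 0],
    [0, -1, 0, 0],
  ],
)

```text
clock: 79.25
eef_pos: [0.5092, 0.0933, 0.168]
tool_rot: [0.052, 0.999, -0.0, -0.0]
ft_force: [-0.2, -0.3, 0.4]
grip_width: 0.0855
grasp_force: 0.0
```

Run:
```python
from tr import *
o=bot.get_obs();print(o["eef_pos"],yaw(o))
go(.502,-.0671,.15,184.2)
s=bot.camera("side");im=s["image"]
# cover shut check: fit cover corners as in the first picture, difference to it near the unit
a=cv2.imread("raw_side0.png");d=cv2.absdiff(cv2.GaussianBlur(a,(5,5),0),cv2.GaussianBlur(im,(5,5),0)).max(2)
print("diff cover region mean/95%",d[200:275,163:225].mean(),np.percentile(d[200:275,163:225],95), "max",d[200:275,163:225].max())
t=bot.camera("top");H,Sa,V=cv2.split(cv2.cvtColor(t["image"],cv2.COLOR_BGR2HSV))
m=(H>5)&(H<22)&(Sa>150)&(V>90);m[:140]=0;m[:,:255]=0;m[:,340:]=0
n,l,st,ce=cv2.connectedComponentsWithStats(m.astype(np.uint8));print("bands",st[1:,4],onz(t,ce[1:],.024))
```

```text
[0.50922382 0.09325065 0.16801303] 174.0148539906362
to (0.502, -0.0671, 0.15, 184.2) units xyz [-0.48 -8.01  0.9 ] roll -0.17
diff cover region mean/95% 8.9 10.0 max 11
bands [40 41] [[ 0.51499861 -0.06666626]
 [ 0.42992655 -0.07179759]]
```

apply_moves(
  commands=[
    [-0.06, -1, 0.1, 0],
    [-0.06, -1, 0.1, 0],
    [-0.06, -1, 0.1, 0],
    [-0.06, -1, 0.1, 0],
    [-0.06, -1, 0.1, 0],
  ],
)

```text
clock: 79.77
eef_pos: [0.5052, -0.0062, 0.158]
tool_rot: [0.052, 0.999, 0.0, 0.0]
ft_force: [0.5, -0.4, -0.2]
grip_width: 0.0855
grasp_force: 0.0
```

apply_moves(
  commands=[
    [-0.06, -1, 0.1, 0],
    [-0.06, -1, 0.1, 0],
    [-0.06, -1, 0.2, -0.085],
    [0, 0, 0, -0.085],
    [0, 0, 0, 0],
  ],
)

```text
clock: 80.18
eef_pos: [0.5023, -0.0665, 0.1498]
tool_rot: [-0.036, 0.999, 0.0, -0.0]
ft_force: [0.3, 0.9, 0.6]
grip_width: 0.0855
grasp_force: 0.0
```

apply_moves(
  commands=[
    [0, 0, 0, 0],
    [0, 0, 0, 0],
    [0, 0, 0, 0],
    [0, 0, 0, 0],
    [0, 0, 0, 0],
  ],
)

```text
clock: 80.6
eef_pos: [0.5024, -0.0656, 0.1504]
tool_rot: [-0.037, 0.999, 0.0, 0.0]
ft_force: [-0.6, 0.7, -0.2]
grip_width: 0.0853
grasp_force: 0.0
```

Run:
```python
from tr import *
o=bot.get_obs();print(o["eef_pos"],yaw(o))
go(.502,-.0671,.029,183.6)
```

```text
[ 0.50244185 -0.06559008  0.15039685] 184.21216099379726
to (0.502, -0.0671, 0.029, 183.6) units xyz [ 0.03 -0.07  6.07] roll 0.01
```

apply_moves(
  commands=[
    [0.03, -0.07, 0.8, 0],
    [0, 0, 0.9, 0],
    [0, 0, 0.9, 0],
    [0, 0, 0.9, 0],
    [0, 0, 0.8, 0],
  ],
)

```text
clock: 81.02
eef_pos: [0.5017, -0.0673, 0.0634]
tool_rot: [-0.037, 0.999, 0.0, -0.0]
ft_force: [0.1, -0.2, -0.5]
grip_width: 0.0853
grasp_force: 0.0
```

apply_moves(
  commands=[
    [0, 0, 0.7, 0],
    [0, 0, 0.5, 0],
    [0, 0, 0.3, 0],
    [0, 0, 0.25, 0],
    [0, 0, 0, 0],
  ],
)

```text
clock: 81.43
eef_pos: [0.5015, -0.0674, 0.0287]
tool_rot: [-0.037, 0.999, 0.0, -0.0]
ft_force: [0.1, 0.2, 0.2]
grip_width: 0.0856
grasp_force: 0.0
```

apply_moves(
  commands=[
    [0, 0, 0, 0],
    [0, 0, 0, 0],
    [0, 0, 0, 0],
    [0, 0, 0, 0],
    [0, 0, 0, 0],
  ],
  claw=1,
)

```text
clock: 81.85
eef_pos: [0.5026, -0.0677, 0.0303]
tool_rot: [-0.037, 0.999, -0.0, 0.001]
ft_force: [0.2, 0.9, 0.9]
grip_width: 0.0323
grasp_force: 60.3
```

apply_moves(
  commands=[
    [0, 0, 0, 0],
    [0, 0, -0.5, 0],
    [0, 0, -0.5, 0],
    [0, 0, 0, 0],
    [0, 0, 0, 0],
  ],
)

```text
clock: 82.27
eef_pos: [0.5026, -0.0677, 0.0503]
tool_rot: [-0.037, 0.999, -0.0, 0.001]
ft_force: [0.7, -0.5, -1.4]
grip_width: 0.0326
grasp_force: 60.5
```

apply_moves(
  commands=[
    [0.4, 0.35, 0, 0],
    [0.4, 0.35, 0, 0],
    [0.33, 0.28, 0, 0],
    [0, 0, 0, -0.04],
    [0, 0, 0, 0],
  ],
)

```text
clock: 82.68
eef_pos: [0.4765, -0.049, 0.049]
tool_rot: [-0.058, 0.998, 0.0, -0.001]
ft_force: [0.4, 0.2, -1.0]
grip_width: 0.0327
grasp_force: 60.5
```

apply_moves(
  commands=[
    [0, 0, 0.4, 0],
    [0, 0, 0.3, 0],
    [0, 0, 0.2, 0],
    [0, 0, 0.1, 0],
    [0, 0, 0, 0],
  ],
)

```text
clock: 83.1
eef_pos: [0.4773, -0.0496, 0.0301]
tool_rot: [-0.057, 0.998, 0.0, -0.0]
ft_force: [-5.1, 1.3, 14.2]
grip_width: 0.0324
grasp_force: 62.1
```

Run:
```python
from tr import *
o=bot.get_obs();print(o["eef_pos"],yaw(o),o["ft_force"])
```

```text
[ 0.47731961 -0.04963393  0.0301306 ] 186.55453091294552 [-5.09258097  1.27955859 14.2464066 ]
```

Resting on the mat, so release, rise, back away and check.

apply_moves(
  commands=[
    [0, 0, 0, 0],
    [0, 0, 0, 0],
    [0, 0, 0, 0],
    [0, 0, 0, 0],
    [0, 0, 0, 0],
  ],
  claw=0.2,
)

```text
clock: 83.52
eef_pos: [0.4777, -0.0497, 0.0289]
tool_rot: [-0.057, 0.998, 0.0, -0.0]
ft_force: [0.7, 0.1, 0.4]
grip_width: 0.0684
grasp_force: 0.0
```

apply_moves(
  commands=[
    [0, 0, -0.4, 0],
    [0, 0, -1, 0],
    [0, 0, -1, 0],
    [0, 0, -1, 0],
    [0, 0, -1, 0],
  ],
)

```text
clock: 83.93
eef_pos: [0.4777, -0.0496, 0.1186]
tool_rot: [-0.057, 0.998, 0.0, 0.0]
ft_force: [1.1, 0.2, -0.4]
grip_width: 0.0682
grasp_force: 0.0
```

apply_moves(
  commands=[
    [1, 0, -1, 0],
    [1, 0, -1, 0],
    [1, 0, -1, 0],
    [1, 0, -1, 0],
    [1, 0, -1, 0],
  ],
)

```text
clock: 84.35
eef_pos: [0.3773, -0.0611, 0.2187]
tool_rot: [-0.058, 0.998, -0.0, 0.0]
ft_force: [-0.4, -0.2, -0.3]
grip_width: 0.0688
grasp_force: 0.0
```

apply_moves(
  commands=[
    [0.8, 0, 0, 0],
    [0.8, 0, 0, 0],
    [0.8, 0, 0, 0],
    [0, 0, 0, 0],
    [0, 0, 0, 0],
  ],
)

```text
clock: 84.77
eef_pos: [0.3307, -0.0667, 0.2179]
tool_rot: [-0.057, 0.998, -0.0, 0.001]
ft_force: [0.5, 0.7, 0.3]
grip_width: 0.0684
grasp_force: 0.0
```

Run:
```python
from tr import *
o=bot.get_obs();print(o["eef_pos"],o["clock"])
t=bot.camera("top");s=bot.camera("side");im=t["image"]
H,Sa,V=cv2.split(cv2.cvtColor(im,cv2.COLOR_BGR2HSV))
m=(H>5)&(H<22)&(Sa>150)&(V>90);m[:140]=0;m[:,:255]=0;m[:,340:]=0
n,l,st,ce=cv2.connectedComponentsWithStats(m.astype(np.uint8));print("bands",st[1:,4],onz(t,ce[1:],.024))
contacts(335,430,.04)
a=cv2.imread("raw_top0.png");f=lambda i:cv2.GaussianBlur(i,(5,5),0).astype(int)
d=f(im)-f(a); print("light shift",np.median(d)); d=np.abs(d-np.median(d)).max(2)
for n,(x0,x1,y0,y1) in dict(cover=(175,242,142,232),phone=(322,380,95,132),driver=(250,315,92,122),jar=(205,232,98,128)).items(): print(n,"change max",d[y0:y1,x0:x1].max())
b=cv2.imread("raw_side0.png");e=f(s["image"])-f(b);e=np.abs(e-np.median(e)).max(2);print("side unit",e[185:275,163:258].max())
```

```text
[ 0.330688   -0.06670723  0.21792249] 84.7667
bands [40 39] [[ 0.49016154 -0.04745449]
 [ 0.40524474 -0.05785503]]
[[0.591, -0.334, 7.0], [0.584, -0.255, 6.0], [0.552, -0.339, 8.0], [0.544, -0.258, 6.0], [0.515, -0.342, 8.0], [0.507, -0.261, 8.0], [0.475, -0.346, 8.0], [0.467, -0.265, 7.0], [0.438, -0.351, 6.0], [0.43, -0.272, 8.0], [0.398, -0.355, 7.0], [0.39, -0.275, 9.0]]
light shift 2.0
cover change max 5.0
phone change max 4.0
driver change max 7.0
jar change max 3.0
side unit 6.0
```

```bash
python3 -c "
from workcell import bot
print(bot.job_done())"
```

```text
the job is handed in; nothing more can be done
None
```

The job is handed in at about 85 s: I pried the cover open, laid all six cell blocks upright on the tray floor, shut the cover fully and left the pry tool flat on the mat. The tool was knocked aside once and I re-centred it. In the final pictures the phone, screwdriver and jar had not moved.

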